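Raise the watering stand by one rung and load its bottle

TASK

Raise the sloping watering stand's sliding section by one rung and load it. Press the keeper's tail down so that its other end tips clear, push the section up the slope by its foot plate until its gravity pawl has cleared the middle rung (not the top one), and let the section down gently, keeping it supported, until the pawl is seated on that middle rung and you have let go. Then stand the white water bottle upright on the section's platform and leave everything else as it stands.

Things in the scene. Friction and masses are not known exactly. Their poses are not given: they have to be found in the camera images.
- stand: fixed aluminium ladder stand: base 350 x 150 x 8 mm, two rails 110 mm apart, three steel rungs 12 mm thick, 70 mm apart along the slope. Origin: on the bench near the base's middle. x axis: level, the way the slope climbs (about to the robot's left); y: level, towards the robot; z up. The slope is 22 degrees: up it is (cos 22, 0, sin 22) in this frame. Top of the rails 175 mm high
- rung_2 (a point): middle of the middle rung; the lowest rung is 70 mm down the slope from it and the top rung 70 mm up the slope
- section (a joint): travel (m) of the sliding section up the slope. 0: start, pawl at the lowest rung, bottom stop. Past about 0.071 the pawl drops behind the middle rung and then rests on it at about 0.070; past 0.141 behind the top rung (too far: it cannot come back); end stop 0.165. Takes about 3 to 5 N to push up; unsupported it slides down by its weight onto the rung below the pawl
- pawl (a joint): angle (rad) of the gravity pawl, a steel dog 26 mm wide between the section's rails, hinged on the section and trailing down the slope: 0 dropped (holding), about 0.4 while it rides over a rung
- keeper (a joint): angle (rad) of the keeper, a steel rocker on the stand's side nearest the robot. Starts at 0 to 0.15, its inner end blocking the section after about 12 mm of travel; grows as the tail is pressed down and the inner end rises; clear of the section above 0.6; stop at 0.85. Stiff hinge: takes about 3 N at the tail and stays where it is left
- keeper_tail (a point): top of the keeper's black tail pad (26 mm along the slope, 18 mm wide), 54 mm from the rocker's axis towards the robot (stand +y) and 4 mm above its mid-plane; the tail ends 67 mm from the axis, which runs parallel to the slope. Pressed fully the pad comes down about 40 mm and in by about 16 mm
- foot_plate (a point): centre of the black pad on the down-slope face of the section's foot plate, the face to push on: an upright steel plate 70 mm wide (along stand y), 8 mm thick, its top edge 26 mm above this point and its foot 36 mm below. Space down the slope from it is free down to the rails, more than 45 mm below this point. Moves with the section
- platform (a point): centre of the floor of the level platform at the upper end of the section, 98 (along the stand's x) x 104 mm outside with a rim 6 mm high above the floor and 4 mm thick (inside 90 x 96 mm). Moves with the section
- bottle: loose white screw-cap water bottle, 62 mm diameter, 155 mm tall, about 0.3 kg; the cap is 34 mm in diameter and covers the top 15 mm; origin: centre of its underside, z up the bottle
- petri_stack: bystander: stack of clear petri dishes, 90 mm across, 43 mm high; origin under its centre
- tape_roll: bystander: roll of tan tape lying flat, 96 mm across, 25 mm high; origin under its centre
- dropper_bottle: bystander: small dropper bottle, 33 mm across, 70 mm high; origin under its centre
- carton: bystander: small carton, 41 x 70 x 62 mm; origin under its centre
There are look-alikes about, which are no part of the job. What is shaped like the bottle but purple or red is not meant.

How it is judged:
By the outcome, as a careful person would: the job done as asked, in the order asked, and still so for the second after the job is handed in, with the robot touching nothing.
It also fails if it takes over 64 s, if anything falls off the work surface, if the arm or the gripper's body presses on something with over 40 N, if the wrist force passes 120 N, or if a joint passes its speed limit or range.

ROBOT

A 6-joint arm with a two-finger parallel gripper is mounted at the origin on the work surface; the furniture and walls round the work are solid. World frame = base frame: x ahead of the robot, y to its left, z up, the work surface at z = 0. Lengths are in mm, angles in rad, forces in N, time in s.
With the tool pointing down it reaches from about 325 to 775 mm from the base axis. Payload 5.5 kg.
Tool frame: the origin (TCP) lies midway between the tips of the shut fingers; the grasp point (between the pads) lies 19 mm behind it (pinch_z is the distance from the TCP to the grasp point, in mm); z points along the fingers, y is the direction in which the jaws open and shut (so a half turn about z gives the same grasp; the last joint's range is limited). The gripper opens to 88 mm and grips with 3 to 60 N. Pads are 20 mm wide; open, the fingers measure 115 mm over their backs; the gripper's body (75 mm by 178 mm) begins 61 mm behind the grasp point.
Start: joints at [-1.336, 0.091, 1.231, -0, 1.82, -0.057], TCP at [172.605, -574.651, 222.631] pointing down, gripper open.
Joint ranges: [-2.87, 2.87], [-0.86, 2.18], [0.17, 2.46], [-1.51, 4.65], [0.06, 2.69], [-2.65, 2.65]. Speed limits (rad/s): [2.57, 2.57, 3.01, 3.14, 3.14, 3.14].

INTERFACE

Orientations are given as a rotation vector (axis times angle).
In Python, from rig import read_state, camera, camera_info, job_done, search_frame, pinch_z gives the robot as it stands.
- The arm moves only by the tool carry_out, never from a script. Its argument "commands" is a list of rows, each an object of numbers: "tx", "ty", "tz": the shift along the world's x, y, z in mm; "wx", "wy", "wz": the turn, a rotation vector about the world's x, y, z in degrees; "gripper": the opening, from 0 (shut) to 1 (fully open). A call has 1 to 20 rows; each row is the pose to reach, as a shift and turn from the pose commanded when the call began; what a row does not reach only later rows make up. A row lasts 1/12 s, in which the tool goes at most 41.7 mm and 7.16 degrees, less where a joint would pass 70% of its speed; a pose out of reach is approached as far as the arm can. A call with a gripper value outside its range is refused whole. The fingers move at their own pace and stop on an object; "grip_force" is the grip in N (left out, the last holds). Time passes only in rows, so rows that repeat a pose let the fingers close. It gives the time, the measured TCP pose, the force and the opening at its end, in the units of the state.
- read_state(): the state, without advancing time (a new reading comes with each control period).
- camera(name): name is "side" or "top" or "wrist"; returns (picture, depth): 480x640x3 uint8, blue, green, red; 480x640 float32, mm along the optical axis (not along the pixel's ray), 0 where there is no reading.
- camera_info(name): a dict with "fov_y" (degrees; the focal length in pixels is half the picture's height over the tangent of half this angle, whatever the lens; pixels are square), "cx", "cy" (the principal point, pixels), "world_from_camera" (4x4, takes a point from camera to world coordinates). Camera axes: x right, y down, z forward; pixel columns grow to the right and rows downward; lengths in mm; the calibration is good to about 2 mm. The wrist camera is an equidistant fisheye: a pixel r from the principal point sees the ray r / f radians off the axis. A picture is of the moment at which its call begins: read the wrist's pose just before it. camera_info takes no time and is no camera call; for the wrist camera it gives the pose at the moment of the call.
- job_done(): hands the job in, once; it reports no verdict.
Trained networks look in the newest picture that a camera, given by its name, has taken for a name from the list of things; names that differ only in an ending like _2 or _b are one class to them, and where a whole thing is asked for, a point or a joint stands for the part that bears it (a point fixed in the world has none). Each returns a list of dicts, best first, with "confidence" (0 to 1); they miss things now and then, are a little off and sometimes report something else, mostly with a low value. They report only what shows in the picture. A call takes as long as a camera call. They do not tell look-alikes from the thing itself.
- search_frame(name, camera): "xyz" ([x, y, z] in mm, in world coordinates, good to about 4 mm: the middle of the surface that is visible of it).
The state is a dict: "clock": time; "qpos": joint angles; "qvel": joint speeds; "joint_efforts": joint torques, N m; "tool_pos": TCP position; "eef_rot": TCP orientation; "ft_force": force on the tool from outside, world axes, zero at the start; "ft_torque": the same for the moment, N m; "opening": finger opening in mm.
Only numpy, scipy, OpenCV 4.12 (cv2) and the standard library are available. Lean on these libraries where they do the work, as an engineer would, in place of code of your own. Each camera call takes 0.05 s, during which the arm holds its last target.

## Working session

There is one attempt and no reset: what is moved stays moved. The work goes in short steps, Python scripts to look and compute and a tool call to move; the robot and the scene stay as the last step left them, time stands still between calls to the robot, and variables do not carry over. Pictures are saved under pics/ and viewed, and the job is handed in when it is done.

Besides the shell and the picture viewer there is one more tool, called after "Emit:" as name(argument=value, ...), one argument or row to a line, values as JSON. carry_out: Moves the arm, as the interface text tells. Its arguments: {"type":"object","properties":{"commands":{"type":"array"},"grip_force":{"type":"number"}},"required":["commands"]}

```bash
ls; mkdir -p pics; cat > h.py <<'E'
import numpy as np, cv2
from rig import *
def snap(n,f):
    p,d=camera(n); cv2.imwrite('pics/'+f+'.png',p); np.savez('pics/'+f+'.npz',d=d,p=p,M=camera_info(n)['world_from_camera']); return p,d
def w(n,u,v,z,M=None):
    c=camera_info(n); f=240/np.tan(np.radians(c['fov_y']/2)); M=np.array(c['world_from_camera']) if M is None else M
    a=(np.asarray(u)-c['cx'])/f*z; b=(np.asarray(v)-c['cy'])/f*z
    P=np.stack([a,b,z,np.ones_like(z)],-1); return (P@M.T)[...,:3]
E
python3 - <<'E'
from h import *
s=read_state(); print(s)
for n in ['side','top','wrist']: snap(n,n+'0'); print(n,camera_info(n))
for t in ['stand','rung_2','keeper_tail','keeper','foot_plate','platform','bottle','petri_stack','tape_roll','dropper_bottle','carton']:
    for n in ['side','top']:
        print(t,n,[(np.round(r['xyz']).tolist(),round(r['confidence'],2)) for r in search_frame(t,n)][:4])
print(pinch_z, read_state()['clock'])
E
```

```text
pics
{'clock': 0.0, 'qpos': array([-1.33568391e+00,  9.18055083e-02,  1.23188581e+00, -5.40838690e-06,
        1.81979476e+00, -5.67022813e-02]), 'qvel': array([ 0.00148592, -0.00042307, -0.00161987,  0.00195703,  0.00024934,
       -0.00035417]), 'joint_efforts': array([ 4.22177418e-04, -4.46449220e+01, -4.06447291e+01,  6.96787680e-02,
        2.92226166e-02, -1.51631098e-04]), 'tool_pos': array([ 172.53931547, -574.3418931 ,  221.5388704 ]), 'eef_rot': array([-3.10634623e+00, -4.56480593e-01,  2.72998512e-04]), 'ft_force': array([-0.421647  ,  0.70785925, -0.70406988]), 'ft_torque': array([ 0.00350225,  0.00178025, -0.0345595 ]), 'opening': 87.88194093312661}
side {'fov_y': 55.00962199253876, 'cx': 313.2472259817914, 'cy': 239.10144114148736, 'world_from_camera': array([[ 9.97520046e-01,  4.71767833e-02, -5.22312998e-02,
         5.43582458e+02],
       [ 7.03395523e-02, -6.42161095e-01,  7.63335755e-01,
        -9.52008804e+02],
       [ 2.47081677e-03, -7.65116644e-01, -6.43886959e-01,
         8.43375192e+02],
       [ 0.00000000e+00,  0.00000000e+00,  0.00000000e+00,
         
[... 1545 characters left out ...]
e side [([482.0, -414.0, 95.0], 0.84), ([491.0, -312.0, 104.0], 0.62), ([377.0, -386.0, 95.0], 0.62), ([602.0, -301.0, 94.0], 0.56)]
bottle top [([591.0, -264.0, 114.0], 0.96), ([368.0, -355.0, 115.0], 0.81), ([475.0, -378.0, 110.0], 0.79), ([484.0, -282.0, 110.0], 0.64)]
petri_stack side [([334.0, 286.0, 44.0], 0.56)]
petri_stack top [([329.0, 300.0, 44.0], 0.88)]
tape_roll side [([379.0, 56.0, 17.0], 0.8), ([404.0, -506.0, 57.0], 0.28)]
tape_roll top [([382.0, 72.0, 24.0], 0.6)]
dropper_bottle side [([362.0, -244.0, 44.0], 0.65)]
dropper_bottle top []
carton side [([406.0, -498.0, 60.0], 0.71), ([362.0, -243.0, 44.0], 0.3)]
carton top [([403.0, -479.0, 65.0], 0.88)]
18.700000000000003 1.25
```

View pics/side0.png

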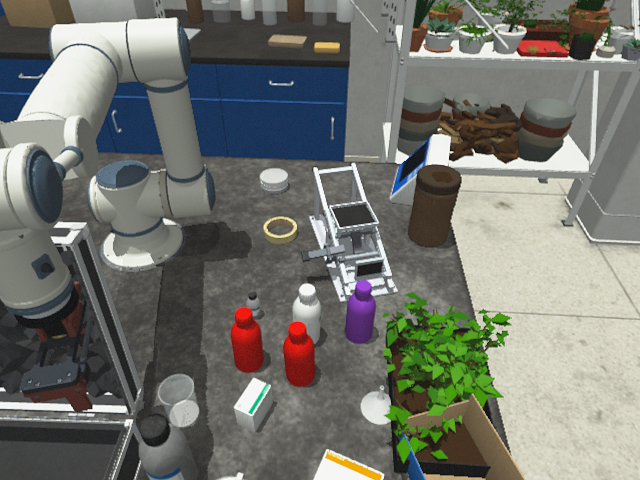

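View pics/top0.png

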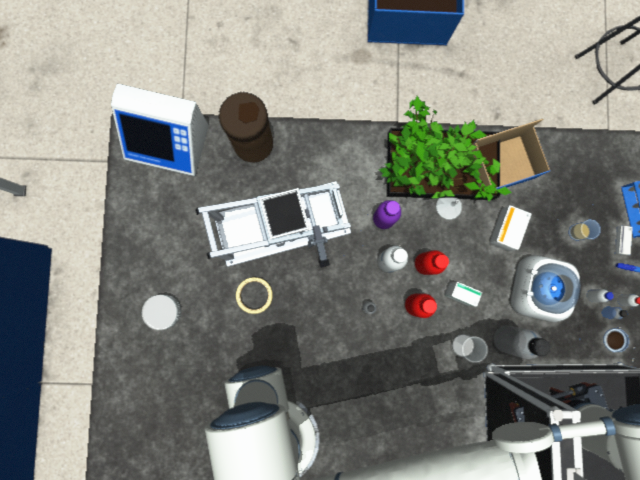

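View pics/wrist0.png

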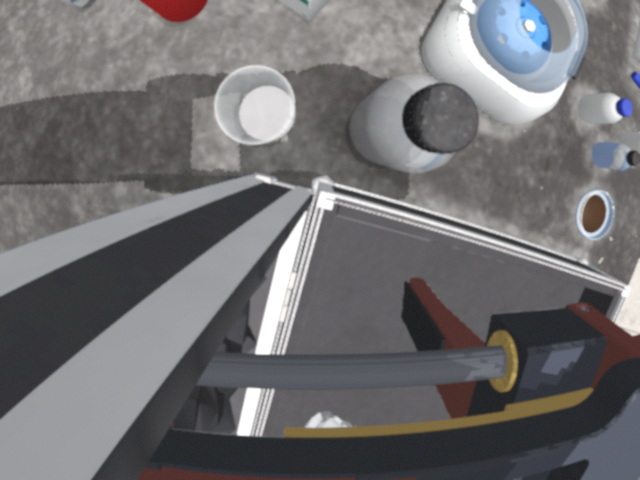

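```bash
python3 - <<'E'
import cv2,numpy as np
p=cv2.imread('pics/top0.png'); c=cv2.resize(p[170:280,185:365],None,fx=4.4,fy=4.4,interpolation=cv2.INTER_CUBIC); cv2.imwrite('pics/tz.png',c)
p=cv2.imread('pics/side0.png'); c=cv2.resize(p[155:305,295:405],None,fx=4,fy=4,interpolation=cv2.INTER_CUBIC); cv2.imwrite('pics/sz.png',c)
E
```

```text
(no output)
```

View pics/tz.png

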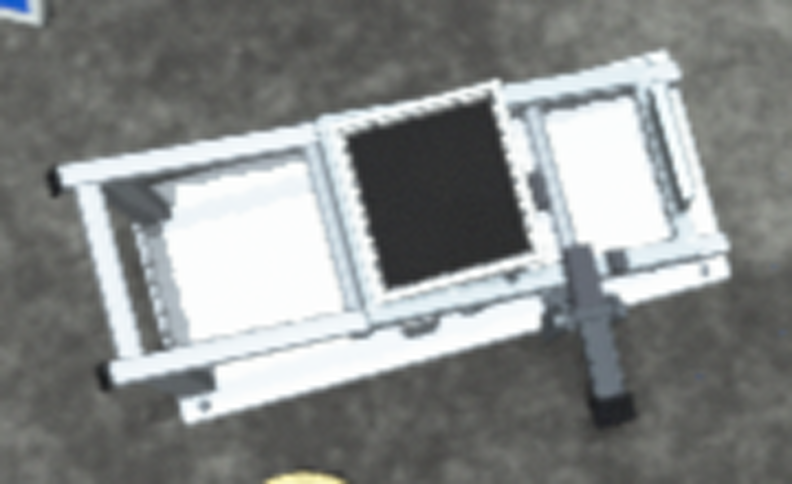

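View pics/sz.png

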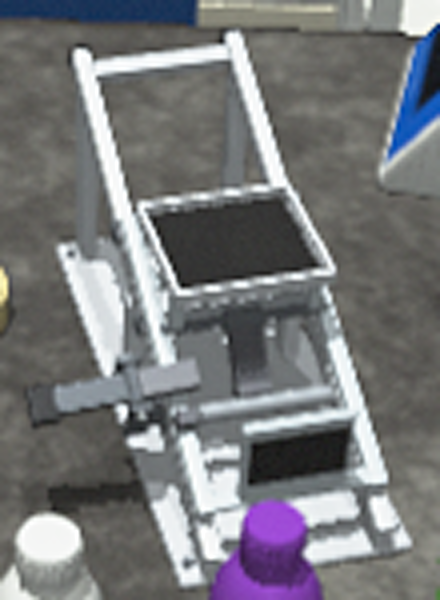

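```bash
python3 - <<'E'
from h import *
for n in ['top','side']:
    z=np.load(f'pics/{n}0.npz'); d=z['d']; p=z['p']
    vv,uu=np.mgrid[:480,:640]; P=w(n,uu,vv,d.astype(float),z['M'])
    np.save(f'pics/{n}P.npy',P)
    # dark pixels in stand region
    if n=='top':
        # enclosure heights
        R=P[350:480,480:640].reshape(-1,3); R=R[R[:,2]<400]; print('encl',np.percentile(R[:,2],[50,90,97,99.5]))
        m=(P[...,0]>-200)&(P[...,1]<-300)&(P[...,1]>-800)&(P[...,2]>100)
        import collections
        pts=P[m]; 
        for y in range(-800,-300,50):
            s=' '.join('%4d'%(lambda q: np.max(q) if len(q) else 0)(pts[(pts[:,1]>=y)&(pts[:,1]<y+50)&(pts[:,0]>=x)&(pts[:,0]<x+50)][:,2]) for x in range(-100,700,50)); print(y,s)
    g=lambda u,v: np.round(np.median(P[v-1:v+2,u-1:u+2].reshape(-1,3),0),1)
    pts={'top':[(284,213),(319,232),(325,262),(393,258),(265,222),(310,205),(208,212),(206,248),(338,186),(348,228)],'side':[(355,213),(370,268),(312,256),(307,293),(307,330),(341,232)]}[n]
    for q in pts: print(n,q,g(*q))
E
```

```text
encl [ 58.36175314 340.55770413 369.06993585 397.48094026]
-800    0    0    0    0    0    0  106    0    0  104  112  108    0    0    0    0
-750    0    0    0    0    0    0  106    0    0  116  116  116    0    0    0    0
-700    0    0    0    0    0  347  347    0    0  117  117  115    0    0    0    0
-650    0    0    0    0    0  346  349  191  186    0    0    0    0    0    0    0
-600    0    0    0    0  532  532  575  187  142    0    0    0    0    0    0  106
-550    0    0  111  463  587  599  604    0    0    0    0    0    0    0  105  120
-500    0    0    0  464  465  558  568    0    0    0    0    0    0    0    0  126
-450    0    0    0    0  574  574  562    0    0    0    0  158  114    0  119  135
-400    0    0    0    0  573  573    0    0  122  158  107  158  120    0  119  101
-350    0    0    0    0  571  565    0    0  112  157    0  160  157  108  141  141
top (284, 213) [583.5 -10.7 135.9]
top (319, 232) [545.7 -98.9  91.3]
top (325, 262) [ 470.1 -116.6   85.4]
top (393, 258) [ 480.8 -278.4  146.7]
top (265, 222) [561.3  35.1 131.7]
top (310, 205) [623.9 -73.8  56.2]
top (208, 212) [578.3 171.8 143.6]
top (206, 248) [5.040e+02 2.065e+02 4.000e-01]
top (338, 186) [ 683.8 -148.1   29. ]
top (348, 228) [ 570.8 -180.2    6.8]
side (355, 213) [585.5   0.  133. ]
side (370, 268) [ 624.3 -149.2   85.7]
side (312, 256) [ 483.5 -116.4   84.2]
side (307, 293) [ 486.9 -304.8  152.8]
side (307, 330) [ 489.9 -324.3   61.9]
side (341, 232) [552.1 -57.2 112.6]
```

```bash
python3 - <<'E'
from h import *
P=np.load('pics/sideP.npy')
g=lambda u,v: np.round(np.median(P[v-1:v+2,u-1:u+2].reshape(-1,3),0),1).tolist()
for q in [(85,228),(75,235),(88,260),(100,300),(120,370),(135,412),(60,418),(10,418),(130,460)]: print(q,g(*q))
P=np.load('pics/topP.npy'); I=cv2.imread('pics/top0.png').astype(int)
g=lambda u,v: np.round(np.median(P[v-1:v+2,u-1:u+2].reshape(-1,3),0),1).tolist()
for q in [(490,370),(540,367),(610,367),(500,400),(520,415),(565,420),(545,440),(490,440)]: print('t',q,g(*q))
z=P[...,2]
m=((I.max(2)<75)&(z>120)&(z<150)&(P[...,0]>500)&(P[...,0]<660)&(abs(P[...,1]+10)<90)).astype(np.uint8)
ys,xs=np.nonzero(m); Q=P[ys,xs]; print(len(Q),Q.mean(0),np.median(Q[:,2]))
r=cv2.minAreaRect(Q[:,:2].astype(np.float32)); print('floor',r)
# rail tops: bright, height in slope
from rig import read_state
from scipy.spatial.transform import Rotation as R
s=read_state(); print(s['tool_pos'],R.from_rotvec(s['eef_rot']).as_matrix().round(3).tolist())
# black tail pad
m=(I.max(2)<70)&(z>60)&(z<110)&(P[...,0]>450)&(P[...,0]<500)&(P[...,1]>-150)&(P[...,1]<-80)
print('tail',P[m].mean(0),P[m].min(0),P[m].max(0), m.sum())
# bottles
for n,lo in [('white',(484,-282))]:
    for za,zb in [(60,90),(90,110),(110,125),(125,138),(145,165)]:
        for nm in ['top','side']:
            S=np.load(f'pics/{nm}P.npy'); mm=(np.hypot(S[...,0]-lo[0],S[...,1]-lo[1])<45)&(S[...,2]>za)&(S[...,2]<zb); q=S[mm]
            if len(q): print(nm,za,zb,len(q),q.min(0).round(),q.max(0).round())
S=np.load('pics/sideP.npy');J=cv2.imread('pics/side0.png').astype(int)
m=(J.max(2)<70)&(S[...,0]>560)&(S[...,0]<680)&(S[...,1]>-185)&(S[...,1]<-110)&(S[...,2]>40)&(S[...,2]<130)
v,u=np.nonzero(m);print('foot',S[m].mean(0),S[m].min(0),S[m].max(0),m.sum(),u.min(),u.max(),v.min(),v.max())
q=S[m]; a=np.polyfit(q[:,0],q[:,1],1); print('foot line dir deg',np.degrees(np.arctan(a[0])))
m=(J.max(2)<70)&(S[...,0]>460)&(S[...,0]<510)&(S[...,1]>-150)&(S[...,1]<-90)&(S[...,2]>60)&(S[...,2]<110)
print('tail side',S[m].mean(0),S[m].min(0),S[m].max(0),m.sum())
m=(J.max(2)<75)&(S[...,2]>120)&(S[...,2]<150)&(S[...,0]>500)&(S[...,0]<660)&(abs(S[...,1]+10)<90)
print('floor side',S[m].mean(0),cv2.minAreaRect(S[m][:,:2].astype(np.float32)),m.sum())
E
```

```text
(85, 228) [210.1, -499.1, 461.8]
(75, 235) [205.2, -514.4, 462.6]
(88, 260) [206.1, -511.9, 416.6]
(100, 300) [206.7, -522.5, 348.6]
(120, 370) [209.1, -548.9, 213.5]
(135, 412) [165.4, -505.6, 0.2]
(60, 418) [82.2, -576.4, 97.7]
(10, 418) [-1.9, -582.6, 98.1]
(130, 460) [210.3, -616.6, 52.4]
t (490, 370) [202.5, -566.1, 20.1]
t (540, 367) [215.1, -689.2, 45.4]
t (610, 367) [221.5, -869.1, 54.4]
t (500, 400) [167.2, -508.2, 216.2]
t (520, 415) [169.6, -490.4, 345.3]
t (565, 420) [193.8, -509.8, 462.4]
t (545, 440) [193.6, -418.4, 568.5]
t (490, 440) [172.3, -364.9, 506.7]
1150 [582.34553017 -10.86122332 135.02082037] 134.9816101498143
floor ((582.1482543945312, -10.54867172241211), (87.35698699951172, 80.93594360351562), 17.22321891784668)
[ 172.59826418 -574.68024921  222.63518526] [[0.958, 0.288, 0.0], [0.288, -0.958, -0.0], [-0.0, 0.0, -1.0]]
tail [ 468.61397244 -112.09745466   85.86385777] [ 459.11146778 -124.74911148   77.23521082] [489.901467   -98.15213016  93.28825006] 67
top 60 90 54 [ 455. -298.   60.] [ 508. -261.   90.]
side 60 90 183 [ 456. -326.   60.] [ 514. -300.   90
[... 243 characters left out ...]
471. -297.  125.] [ 487. -277.  136.]
side 125 138 46 [ 470. -312.  125.] [ 503. -297.  138.]
top 145 165 163 [ 471. -309.  145.] [ 505. -275.  160.]
side 145 165 199 [ 469. -313.  145.] [ 503. -279.  157.]
foot [ 622.86542771 -149.6824422    83.35115017] [ 593.46210258 -160.15090223   63.44757983] [ 652.47057023 -139.90080587  100.64787134] 256 357 382 262 275
foot line dir deg 16.98583821554245
tail side [ 480.7162653  -120.93773973   79.49263945] [ 462.16703693 -128.85565576   74.77686324] [ 507.82690121 -112.35270044   83.83970725] 26
floor side [579.22686023  -9.05927361 134.19967516] ((579.2625122070312, -7.978801727294922), (88.5281753540039, 80.0952377319336), 16.744869232177734) 623
```

```bash
python3 - <<'E'
from h import *
def ray(n,u,v,z):
    c=camera_info(n);M=np.array(c['world_from_camera']);f=240/np.tan(np.radians(c['fov_y']/2))
    d=M[:3,:3]@[(u-c['cx'])/f,(v-c['cy'])/f,1]; o=M[:3,3]; return (o+d*(z-o[2])/d[2]).round(1)
for z in (80,85,90):
    print(z,ray('top',324.2,262.7,z),ray('side',304.8,255,z))
for n,b in [('top',(310,225,340,275)),('side',(298,245,350,275))]:
    p=cv2.imread(f'pics/{n}0.png'); c=p[b[1]:b[3],b[0]:b[2]]; cv2.imwrite(f'pics/k{n}.png',cv2.resize(c,None,fx=12,fy=12,interpolation=cv2.INTER_NEAREST))
    P=np.load(f'pics/{n}P.npy')
    print(np.round(P[b[1]:b[3]:3,b[0]:b[2]:4,2]).astype(int))
E
```

```text
80 [ 468.5 -114.8   80. ] [ 465.1 -109.4   80. ]
85 [ 468.2 -114.6   85. ] [ 465.6 -114.9   85. ]
90 [ 467.9 -114.4   90. ] [ 466.2 -120.4   90. ]
[[   6   59   92    9   10   11   58   53]
 [  10   99   91   75   81   68   59   53]
 [  87   98   93   73   66   38   11    7]
 [  85   95   95   11   10    8    7    9]
 [  67 1212   96   78    8    5    3    3]
 [  94   92   91   94   83    2    3    3]
 [  83   95   90   86   -1    1   -2    3]
 [  81    2   89   86   -4   -4    0   -1]
 [  -2   -3   93   84    4    1    1    0]
 [  -1    0   88   84    0   -5    3    1]
 [   2   -4    7   90    4    0   -1    0]
 [  -1   -3   -2   83   86    0   -3    2]
 [   2    3    4   87   86    2   -2    1]
 [   1    0    0   89   83    0    2    2]
 [   1    0    0   -2    4   -4   -1    0]
 [   0   -3    1   -1    0    0    2   -4]
 [   1    2    0    1    4    1    0   -2]]
[[-2 -1 -5 -4 -2 -4  5 96 98 84 85 97  7]
 [-2  0 -3 -1 -1  0  8 93 95 93 91 93  8]
 [-1  0 89 -1 92 90 88 90 92 92 91 90  8]
 [-6 85 86 85 86 88 83 87 89 82 76 10  9]
 [-2 81 82 82 83 79 -4  5 86 64 74 82 61]
 [-3 -2 79 -1 -1 -2  5 68 76 59 69 77 54]
 [ 0 -1 -1 -2 -1  0  0 57 56  8 58 68  9]
 [-3  0 -2  1 -2  3 -3  0  5  8 50 65  9]
 [-2 -1  1 -2 -3  1 -2  1  9  6 38 62  5]
 [ 1 -3  0  1 -4  0  0  2  9  8  3 56 58]]
```

View pics/ktop.png

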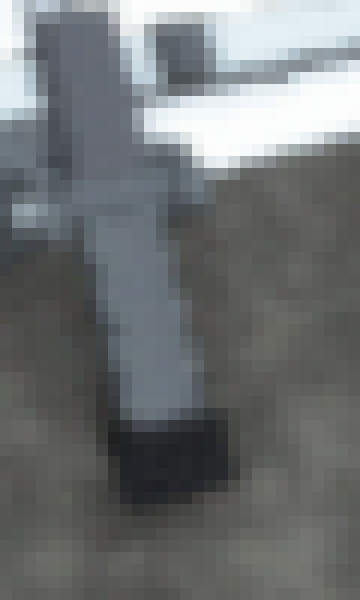

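View pics/kside.png

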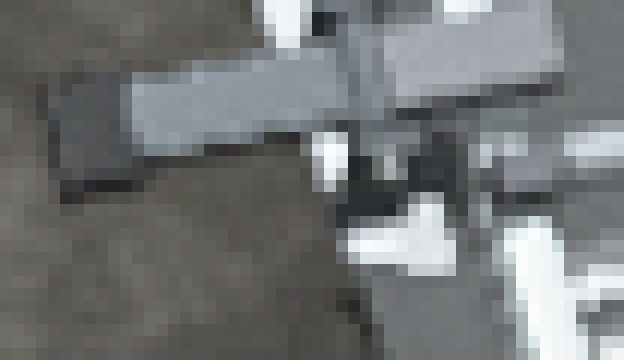

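```bash
python3 - <<'E'
from h import *
p=cv2.imread('pics/side0.png'); cv2.imwrite('pics/se.png',cv2.resize(p[200:480,0:200],None,fx=2.8,fy=2.1))
p=cv2.imread('pics/top0.png'); cv2.imwrite('pics/te.png',cv2.resize(p[350:480,470:640],None,fx=4,fy=4))
P=np.load('pics/sideP.npy')
for v in range(215,480,12): print(v,' '.join('%4d/%4d/%3d'%tuple(P[v,u]) for u in range(50,160,10)))
E
```

```text
215  239/-582/548  229/-556/527 -267/ 109/ -1 -236/ 108/  0 -207/ 113/ -2  -50/ -72/147  -25/ -70/146   -2/ -65/144   21/ -62/143   39/ -47/133   61/ -40/129
227  235/-586/534  175/-497/460  192/-501/464  204/-499/463 -183/  59/ -3 -153/  60/ -2 -124/  62/ -2  -12/ -66/106   12/ -63/105   33/ -54/ 99   51/ -38/ 87
239  206/-560/494  190/-525/463  202/-523/463  207/-512/454  206/-492/436 -130/   6/ -2  -92/  -4/  9  -28/ -58/ 58    1/ -64/ 65   26/ -60/ 63   47/ -48/ 54
251  210/-572/486  167/-507/426  205/-535/453  204/-518/438  206/-501/423 -107/ -43/ -1  -71/ -54/ 10  -36/ -64/ 21   -5/ -69/ 27   20/ -67/ 27   44/ -60/ 22
263  213/-584/478  207/-563/458  183/-518/414  208/-532/429  206/-511/410  206/-492/392  -60/ -89/ -1  -26/ -99/ 10   -1/ -93/  6   26/ -95/ 10   53/ -94/ 10
275  208/-587/461  210/-575/449  207/-556/431  205/-537/412  205/-519/395  207/-503/379  -42/-133/ -2  -16/-131/ -1   10/-130/  0   35/-128/ -1   61/-126/ -1
287  206/-593/447  210/-584/438  211/-570/423  192/-531/382  209/-534/386  207/-513/364  -25/-174/ -3    0/-172/ -3   25/-171/ -1   51/-170/  0   77/-17
[... 1833 characters left out ...]
173/-587/ 88  190/-586/ 89  211/-589/ 97  264/-630/183  279/-630/184
443   52/-593/ 40   70/-592/ 40   86/-589/ 37  105/-589/ 40  124/-589/ 41  143/-589/ 44  161/-588/ 45  200/-609/ 93  209/-599/ 75  249/-624/131  280/-641/170
455   62/-613/ 37   80/-612/ 39   97/-610/ 38  115/-610/ 39  132/-608/ 39  149/-607/ 39  166/-605/ 37  209/-629/ 96  209/-611/ 58  254/-640/127  276/-646/143
467   74/-634/ 41   90/-632/ 40  107/-630/ 39  124/-629/ 39  140/-627/ 37  158/-627/ 39  199/-647/ 91  212/-644/ 86  212/-626/ 46  211/-606/  1  273/-654/120
479   83/-652/ 39  100/-651/ 40  117/-650/ 40  134/-649/ 41  148/-646/ 37  165/-645/ 37  210/-668/100  211/-654/ 65  211/-637/ 26  217/-625/ -2  258/-649/ 63
```

View pics/se.png

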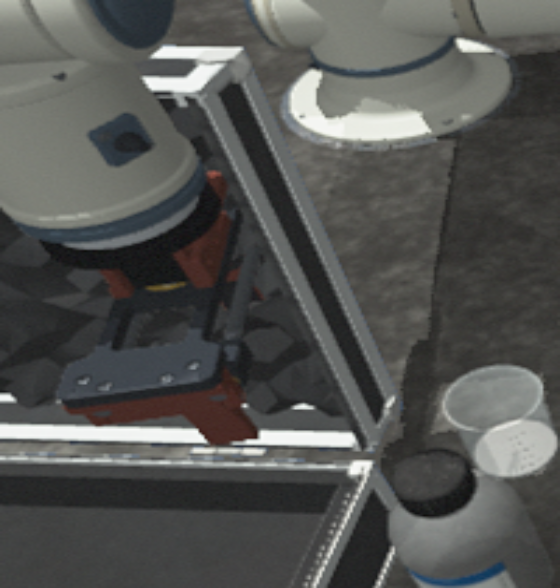

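View pics/te.png

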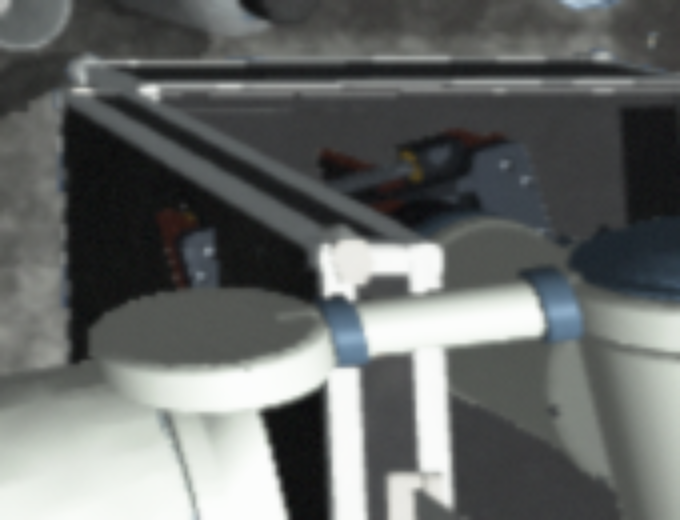

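Emit:
carry_out(
  commands=[
    {"tz": 8, "gripper": 0},
    {"tz": 20, "gripper": 0},
  ],
)

```text
$.commands[0]: bad value
```

Emit:
carry_out(
  commands=[
    {"tx": 0, "ty": 0, "tz": 8, "wx": 0, "wy": 0, "wz": 0, "gripper": 0.0},
    {"tx": 0, "ty": 0, "tz": 20, "wx": 0, "wy": 0, "wz": 0, "gripper": 0.0},
  ],
)

```text
clock: 1.42
tool_pos: [172.5, -574.2, 241.9]
eef_rot: [-3.106, -0.456, 0.0]
ft_force: [0.0, 0.7, -0.9]
opening: 78.0
```

Emit:
carry_out(
  commands=[
    {"tx": 0, "ty": 0, "tz": 30, "wx": 0, "wy": 0, "wz": 0, "gripper": 0.0},
    {"tx": 0, "ty": 0, "tz": 70, "wx": 0, "wy": 0, "wz": 0, "gripper": 0.0},
    {"tx": 0, "ty": 0, "tz": 110, "wx": 0, "wy": 0, "wz": 0, "gripper": 0.0},
    {"tx": 0, "ty": 0, "tz": 150, "wx": 0, "wy": 0, "wz": 0, "gripper": 0.0},
    {"tx": 0, "ty": 0, "tz": 190, "wx": 0, "wy": 0, "wz": 0, "gripper": 0.0},
    {"tx": 0, "ty": 0, "tz": 235, "wx": 0, "wy": 0, "wz": 0, "gripper": 0.0},
  ],
)

```text
clock: 1.92
tool_pos: [172.4, -573.5, 474.8]
eef_rot: [3.105, 0.456, 0.0]
ft_force: [0.7, -0.8, 0.7]
opening: 37.9
```

Emit:
carry_out(
  commands=[
    {"tx": 20, "ty": 30, "tz": 0, "wx": 0, "wy": 0, "wz": 0, "gripper": 0.0},
    {"tx": 40, "ty": 62, "tz": 0, "wx": 0, "wy": 0, "wz": 0, "gripper": 0.0},
    {"tx": 60, "ty": 94, "tz": 0, "wx": 0, "wy": 0, "wz": 0, "gripper": 0.0},
    {"tx": 80, "ty": 126, "tz": 0, "wx": 0, "wy": 0, "wz": 0, "gripper": 0.0},
    {"tx": 101, "ty": 158, "tz": 0, "wx": 0, "wy": 0, "wz": 0, "gripper": 0.0},
    {"tx": 122, "ty": 190, "tz": -5, "wx": 0, "wy": 0, "wz": 0, "gripper": 0.0},
    {"tx": 143, "ty": 222, "tz": -15, "wx": 0, "wy": 0, "wz": 0, "gripper": 0.0},
    {"tx": 163, "ty": 252, "tz": -30, "wx": 0, "wy": 0, "wz": 0, "gripper": 0.0},
    {"tx": 183, "ty": 282, "tz": -50, "wx": 0, "wy": 0, "wz": 0, "gripper": 0.0},
    {"tx": 203, "ty": 312, "tz": -70, "wx": 0, "wy": 0, "wz": 0, "gripper": 0.0},
    {"tx": 222, "ty": 342, "tz": -90, "wx": 0, "wy": 0, "wz": 0, "gripper": 0.0},
    {"tx": 241, "ty": 372, "tz": -112, "wx": 0, "wy": 0, "wz": 0, "gripper": 0.0},
    {"tx": 260, "ty": 400, "tz": -135, "wx": 0, "wy": 0, "wz": 0, "gripper": 0.0},
    {"tx": 277, "ty": 428, "tz": -160, "wx": 0, "wy": 0, "wz": 0, "gripper": 0.0},
    {"tx": 290, "ty": 450, "tz": -195, "wx": 0, "wy": 0, "wz": 0, "gripper": 0.0},
    {"tx": 297, "ty": 459, "tz": -235, "wx": 0, "wy": 0, "wz": 0, "gripper": 0.0},
    {"tx": 297, "ty": 459, "tz": -275, "wx": 0, "wy": 0, "wz": 0, "gripper": 0.0},
    {"tx": 297, "ty": 459, "tz": -315, "wx": 0, "wy": 0, "wz": 0, "gripper": 0.0},
    {"tx": 297, "ty": 459, "tz": -350, "wx": 0, "wy": 0, "wz": 0, "gripper": 0.0},
    {"tx": 297, "ty": 459, "tz": -350, "wx": 0, "wy": 0, "wz": 0, "gripper": 0.0},
  ],
)

```text
clock: 3.58
tool_pos: [466.1, -114.6, 113.5]
eef_rot: [-3.103, -0.457, 0.017]
ft_force: [-0.8, -0.4, -0.8]
opening: 0.3
```

```bash
python3 - <<'E'
from h import *
s=read_state(); print(s['tool_pos'],s['eef_rot'],s['ft_force'],s['opening'])
for n in ['side','top','wrist']: snap(n,n+'1')
a=cv2.imread('pics/side1.png')[150:310,270:430]; b=cv2.imread('pics/top1.png')[170:290,260:380]
cv2.imwrite('pics/c1.png',np.hstack([cv2.resize(a,(400,400)),cv2.resize(b,(400,400))]))
E
```

```text
[ 466.11130449 -114.55089141  113.52479935] [-3.10276256 -0.45664327  0.01725662] [-0.82594941 -0.40079197 -0.79453555] 0.26894645818181584
```

View pics/c1.png

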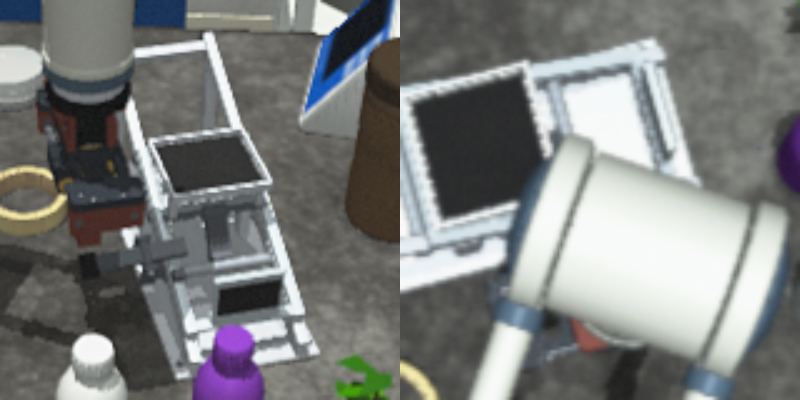

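View pics/wrist1.png

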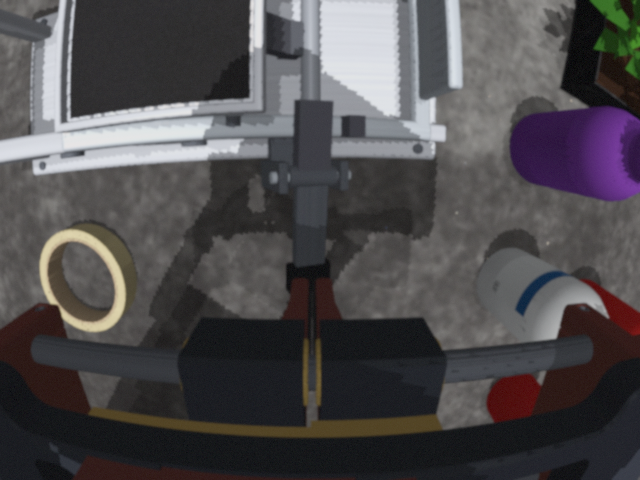

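Emit:
carry_out(
  commands=[
    {"tx": 0, "ty": 0, "tz": 0, "wx": 0, "wy": 0, "wz": 0, "gripper": 0.0},
  ],
)

```text
clock: 3.82
tool_pos: [471.5, -116.6, 125.0]
eef_rot: [3.106, 0.456, 0.009]
ft_force: [0.9, 0.7, -0.1]
opening: 0.2
```

Emit:
carry_out(
  commands=[
    {"tx": 0, "ty": 0, "tz": -18, "wx": 0, "wy": 0, "wz": 0, "gripper": 0.0},
    {"tx": 0, "ty": 0, "tz": -31, "wx": 0, "wy": 0, "wz": 0, "gripper": 0.0},
    {"tx": 0, "ty": 0, "tz": -35, "wx": 0, "wy": 0, "wz": 0, "gripper": 0.0},
    {"tx": 0, "ty": 1, "tz": -39, "wx": 0, "wy": 0, "wz": 0, "gripper": 0.0},
    {"tx": 0, "ty": 2, "tz": -43, "wx": 0, "wy": 0, "wz": 0, "gripper": 0.0},
    {"tx": -1, "ty": 4, "tz": -47, "wx": 0, "wy": 0, "wz": 0, "gripper": 0.0},
    {"tx": -1, "ty": 5, "tz": -51, "wx": 0, "wy": 0, "wz": 0, "gripper": 0.0},
    {"tx": -1, "ty": 6, "tz": -55, "wx": 0, "wy": 0, "wz": 0, "gripper": 0.0},
    {"tx": -2, "ty": 8, "tz": -59, "wx": 0, "wy": 0, "wz": 0, "gripper": 0.0},
    {"tx": -2, "ty": 9, "tz": -63, "wx": 0, "wy": 0, "wz": 0, "gripper": 0.0},
    {"tx": -2, "ty": 10, "tz": -66, "wx": 0, "wy": 0, "wz": 0, "gripper": 0.0},
    {"tx": -2, "ty": 10, "tz": -69, "wx": 0, "wy": 0, "wz": 0, "gripper": 0.0},
    {"tx": -2, "ty": 10, "tz": -69, "wx": 0, "wy": 0, "wz": 0, "gripper": 0.0},
  ],
)

```text
clock: 4.9
tool_pos: [467.0, -105.7, 50.6]
eef_rot: [-3.107, -0.457, 0.003]
ft_force: [0.1, -1.1, 0.4]
opening: 0.3
```

```bash
python3 - <<'E'
from h import *
s=read_state(); print(s['tool_pos'],s['ft_force'])
for n in ['side','wrist']: snap(n,n+'2')
a=cv2.imread('pics/side2.png')[220:300,280:380]; b=cv2.imread('pics/wrist2.png')
cv2.imwrite('pics/c2.png',np.hstack([cv2.resize(a,(400,400)),cv2.resize(b,(400,400))]))
E
```

```text
[ 466.99471511 -105.66352887   50.58070087] [ 0.11083231 -1.10119151  0.4320906 ]
```

View pics/c2.png

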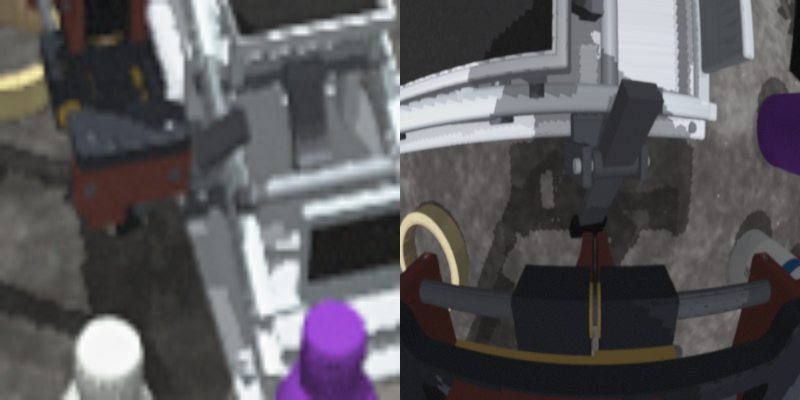

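Emit:
carry_out(
  commands=[
    {"tx": 0, "ty": 0, "tz": 25, "wx": 0, "wy": 0, "wz": 0, "gripper": 0.0},
    {"tx": 0, "ty": 0, "tz": 65, "wx": 0, "wy": 0, "wz": 0, "gripper": 0.0},
    {"tx": 0, "ty": 0, "tz": 105, "wx": 0, "wy": 0, "wz": 0, "gripper": 0.0},
    {"tx": 20, "ty": -10, "tz": 130, "wx": 0, "wy": 0, "wz": 0, "gripper": 0.0},
    {"tx": 55, "ty": -28, "tz": 135, "wx": 0, "wy": 0, "wz": 0, "gripper": 0.0},
    {"tx": 92, "ty": -46, "tz": 135, "wx": 0, "wy": 0, "wz": 0, "gripper": 0.0},
    {"tx": 129, "ty": -62, "tz": 135, "wx": 0, "wy": 0, "wz": 0, "gripper": 0.0},
    {"tx": 155, "ty": -73, "tz": 135, "wx": 0, "wy": 0, "wz": 0, "gripper": 0.0},
    {"tx": 165, "ty": -77, "tz": 135, "wx": 0, "wy": 0, "wz": 0, "gripper": 0.0},
    {"tx": 165, "ty": -77, "tz": 135, "wx": 0, "wy": 0, "wz": 0, "gripper": 0.0},
  ],
)

```text
clock: 5.83
tool_pos: [633.9, -183.7, 184.3]
eef_rot: [-3.107, -0.456, 0.004]
ft_force: [0.0, 0.0, -0.0]
opening: 0.8
```

```bash
python3 - <<'E'
from h import *
s=read_state(); print(s['tool_pos'],s['ft_force'])
for n in ['side','top','wrist']: snap(n,n+'3')
a=cv2.imread('pics/side3.png')[150:310,270:430]; b=cv2.imread('pics/top3.png')[180:290,270:380]
cv2.imwrite('pics/c3.png',np.hstack([cv2.resize(a,(400,400)),cv2.resize(b,(400,400))]))
for n in ['top','side']:
    z=np.load(f'pics/{n}3.npz'); vv,uu=np.mgrid[:480,:640]; P=w(n,uu,vv,z['d'].astype(float),z['M'])
    Y=np.array([-.956,-.292]);X=np.array([-.292,.956])
    q=P.reshape(-1,3); a=(q[:,:2]-[520,-100])@X; b=(q[:,:2]-[520,-100])@Y
    for lo in range(-50,70,6):
        m=(abs(a-0)<25)&(b>=lo)&(b<lo+6)&(q[:,2]>35)&(q[:,2]<150)
        if m.sum()>2: print(n,lo+3,m.sum(),'a',a[m].mean().round(),np.percentile(q[m][:,2],[20,50,85]).round(0))
E
```

```text
[ 633.89705408 -183.7343292   184.26117549] [ 0.00458889  0.02465011 -0.03965527]
top -47 8 a 22.0 [135. 137. 142.]
top -41 4 a 22.0 [135. 137. 140.]
top -35 4 a 2.0 [ 99. 125. 142.]
side -47 20 a 9.0 [ 58. 129. 139.]
side -41 11 a 14.0 [129. 135. 139.]
side -35 28 a 3.0 [ 79. 111. 138.]
side -29 41 a -9.0 [ 77.  98. 114.]
side -23 81 a -9.0 [ 57.  71. 111.]
side -17 36 a -5.0 [ 62. 100. 107.]
side -11 34 a -8.0 [ 85.  98. 103.]
side -5 54 a -5.0 [81. 92. 98.]
side 1 59 a -5.0 [73. 86. 93.]
side 7 34 a 0.0 [75. 81. 86.]
side 13 23 a 2.0 [72. 77. 79.]
side 19 21 a 5.0 [67. 69. 71.]
side 25 24 a 8.0 [60. 63. 67.]
side 31 22 a 9.0 [52. 56. 60.]
side 37 29 a 11.0 [49. 52. 55.]
side 43 22 a 13.0 [43. 45. 49.]
```

View pics/c3.png

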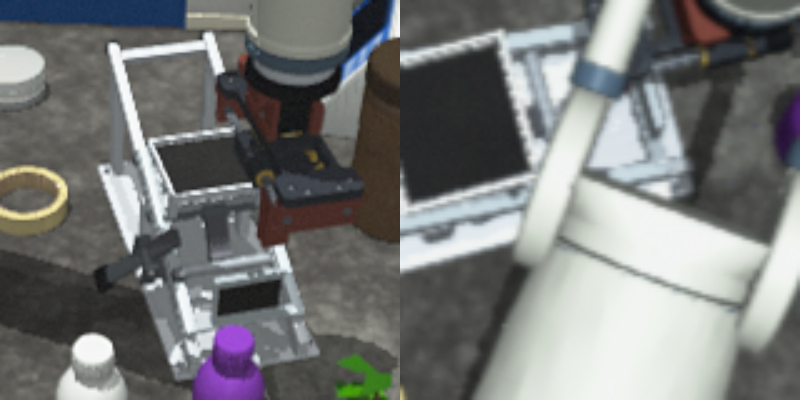

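View pics/wrist3.png

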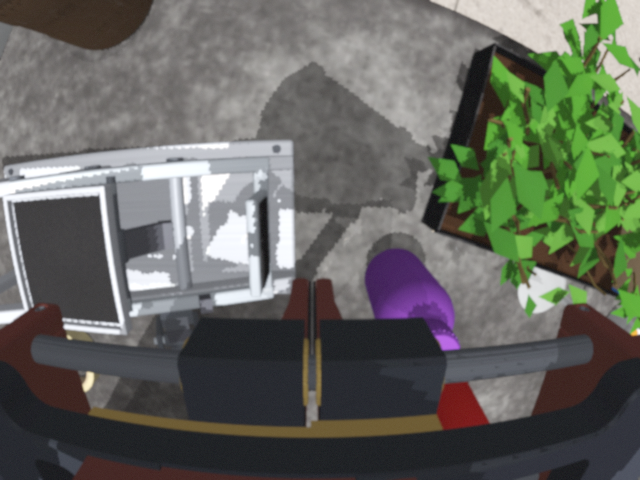

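Emit:
carry_out(
  commands=[
    {"tx": -2, "ty": 6, "tz": -20, "wx": 0, "wy": 0, "wz": 0, "gripper": 0.0},
    {"tx": -2, "ty": 6, "tz": -50, "wx": 0, "wy": 0, "wz": 0, "gripper": 0.0},
    {"tx": -2, "ty": 6, "tz": -75, "wx": 0, "wy": 0, "wz": 0, "gripper": 0.0},
    {"tx": -2, "ty": 6, "tz": -90, "wx": 0, "wy": 0, "wz": 0, "gripper": 0.0},
    {"tx": -2, "ty": 6, "tz": -100, "wx": 0, "wy": 0, "wz": 0, "gripper": 0.0},
    {"tx": -2, "ty": 6, "tz": -106, "wx": 0, "wy": 0, "wz": 0, "gripper": 0.0},
    {"tx": -2, "ty": 6, "tz": -106, "wx": 0, "wy": 0, "wz": 0, "gripper": 0.0},
    {"tx": -2, "ty": 6, "tz": -106, "wx": 0, "wy": 0, "wz": 0, "gripper": 0.0},
  ],
)

```text
clock: 6.65
tool_pos: [630.9, -176.9, 82.2]
eef_rot: [3.107, 0.457, 0.002]
ft_force: [0.0, 0.7, -0.1]
opening: 0.8
```

```bash
python3 - <<'E'
from h import *
s=read_state(); print(s['tool_pos'],s['ft_force'])
for n in ['side','wrist']: snap(n,n+'4')
a=cv2.imread('pics/side4.png')[200:320,300:420]; b=cv2.imread('pics/wrist4.png')
cv2.imwrite('pics/c4.png',np.hstack([cv2.resize(a,(400,400)),cv2.resize(b,(400,400))]))
E
```

```text
[ 630.87638812 -176.93952385   82.15012473] [ 0.04746055  0.74498406 -0.06733851]
```

View pics/c4.png

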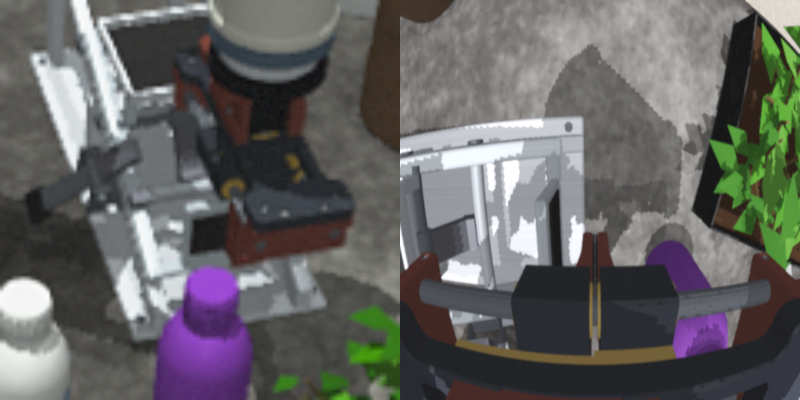

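Emit:
carry_out(
  commands=[
    {"tx": -1, "ty": 4, "tz": 0, "wx": 0, "wy": 0, "wz": 0, "gripper": 0.0},
    {"tx": -2, "ty": 8, "tz": 0, "wx": 0, "wy": 0, "wz": 0, "gripper": 0.0},
    {"tx": -3, "ty": 11, "tz": 0, "wx": 0, "wy": 0, "wz": 0, "gripper": 0.0},
    {"tx": -4, "ty": 13, "tz": 0, "wx": 0, "wy": 0, "wz": 0, "gripper": 0.0},
    {"tx": -4, "ty": 15, "tz": 0, "wx": 0, "wy": 0, "wz": 0, "gripper": 0.0},
    {"tx": -4, "ty": 15, "tz": 0, "wx": 0, "wy": 0, "wz": 0, "gripper": 0.0},
  ],
)

```text
clock: 7.25
tool_pos: [626.7, -161.4, 80.8]
eef_rot: [-3.108, -0.458, -0.0]
ft_force: [0.2, 0.2, 0.7]
opening: 0.4
```

Emit:
carry_out(
  commands=[
    {"tx": -1, "ty": 3, "tz": 0, "wx": 0, "wy": 0, "wz": 0, "gripper": 0.0},
    {"tx": -2, "ty": 5, "tz": 1, "wx": 0, "wy": 0, "wz": 0, "gripper": 0.0},
    {"tx": -2, "ty": 8, "tz": 2, "wx": 0, "wy": 0, "wz": 0, "gripper": 0.0},
    {"tx": -3, "ty": 11, "tz": 3, "wx": 0, "wy": 0, "wz": 0, "gripper": 0.0},
  ],
)

```text
clock: 7.58
tool_pos: [623.3, -151.8, 83.7]
eef_rot: [3.107, 0.455, -0.001]
ft_force: [-1.5, -5.1, -0.2]
opening: 0.2
```

```bash
python3 - <<'E'
from h import *
s=read_state(); print(s['tool_pos'],s['ft_force'])
for n in ['top','wrist']: snap(n,n+'5')
def floor(f):
    z=np.load(f'pics/{f}.npz'); vv,uu=np.mgrid[:480,:640]; P=w('top',uu,vv,z['d'].astype(float),z['M']); I=z['p'].astype(int)
    m=(I.max(2)<60)&(P[...,2]>120)&(P[...,2]<200)&(P[...,0]>500)&(P[...,0]<650)&(P[...,1]>-60)&(P[...,1]<140)
    q=P[m]; Xp=(q[:,:2]-[580,-10])@[-.292,.956]; print(f,m.sum(),q.mean(0),np.percentile(Xp,[3,97]),np.percentile(q[:,2],50))
floor('top0');floor('top3');floor('top5')
E
```

```text
[ 623.34318342 -151.84494765   83.71085561] [-1.50630853 -5.1258036  -0.23449348]
top0 1102 [582.5234704  -11.11502143 134.99834921] [-38.69938607  35.03935243] 134.95523557057675
top3 1139 [582.69141869 -10.82948667 135.02747065] [-39.06517127  35.7606997 ] 135.02292097000327
top5 1102 [581.79284668  -4.32681497 137.29422286] [-32.60465708  40.94426189] 137.2987884580798
```

View pics/wrist5.png

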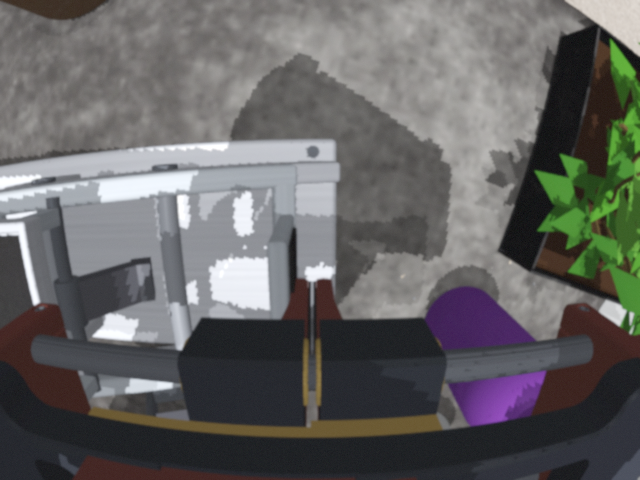

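Emit:
carry_out(
  commands=[
    {"tx": -1, "ty": 5, "tz": 2, "wx": 0, "wy": 0, "wz": 0, "gripper": 0.0},
    {"tx": -3, "ty": 10, "tz": 4, "wx": 0, "wy": 0, "wz": 0, "gripper": 0.0},
    {"tx": -5, "ty": 15, "tz": 6, "wx": 0, "wy": 0, "wz": 0, "gripper": 0.0},
    {"tx": -6, "ty": 20, "tz": 8, "wx": 0, "wy": 0, "wz": 0, "gripper": 0.0},
    {"tx": -8, "ty": 25, "tz": 11, "wx": 0, "wy": 0, "wz": 0, "gripper": 0.0},
    {"tx": -9, "ty": 30, "tz": 13, "wx": 0, "wy": 0, "wz": 0, "gripper": 0.0},
    {"tx": -11, "ty": 35, "tz": 15, "wx": 0, "wy": 0, "wz": 0, "gripper": 0.0},
    {"tx": -12, "ty": 40, "tz": 17, "wx": 0, "wy": 0, "wz": 0, "gripper": 0.0},
    {"tx": -14, "ty": 45, "tz": 19, "wx": 0, "wy": 0, "wz": 0, "gripper": 0.0},
    {"tx": -15, "ty": 50, "tz": 21, "wx": 0, "wy": 0, "wz": 0, "gripper": 0.0},
    {"tx": -17, "ty": 55, "tz": 23, "wx": 0, "wy": 0, "wz": 0, "gripper": 0.0},
    {"tx": -18, "ty": 59, "tz": 25, "wx": 0, "wy": 0, "wz": 0, "gripper": 0.0},
    {"tx": -19, "ty": 63, "tz": 27, "wx": 0, "wy": 0, "wz": 0, "gripper": 0.0},
    {"tx": -20, "ty": 65, "tz": 27, "wx": 0, "wy": 0, "wz": 0, "gripper": 0.0},
  ],
)

```text
clock: 8.85
tool_pos: [603.7, -85.7, 111.7]
eef_rot: [3.107, 0.457, 0.001]
ft_force: [1.2, -6.8, 4.7]
opening: 0.6
```

```bash
cat >> h.py <<'E'
def floor(f):
    z=np.load(f'pics/{f}.npz'); vv,uu=np.mgrid[:480,:640]; P=w('top',uu,vv,z['d'].astype(float),z['M']); I=z['p'].astype(int)
    m=(I.max(2)<60)&(P[...,2]>120)&(P[...,2]<200)&(P[...,0]>500)&(P[...,0]<650)&(P[...,1]>-60)&(P[...,1]<140)
    q=P[m]; Xp=(q[:,:2]-[580,-10])@[-.292,.956]; print(f,m.sum(),q.mean(0),np.percentile(Xp,[3,97]),np.percentile(q[:,2],50))
E
python3 - <<'E'
from h import *
s=read_state(); print(s['tool_pos'],s['ft_force'])
for n in ['top','side']: snap(n,n+'6')
floor('top6')
a=cv2.imread('pics/side6.png')[150:310,290:410]; b=cv2.imread('pics/top6.png')[170:290,190:350]
cv2.imwrite('pics/c6.png',np.hstack([cv2.resize(a,(360,480)),cv2.resize(b,(440,480))]))
E
```

```text
[603.70778898 -85.66165708 111.7013136 ] [ 1.21186358 -6.75478775  4.73364391]
top6 1131 [562.25262931  62.98147948 165.05821804] [ 36.32929848 110.09272336] 165.0829411141558
```

View pics/c6.png

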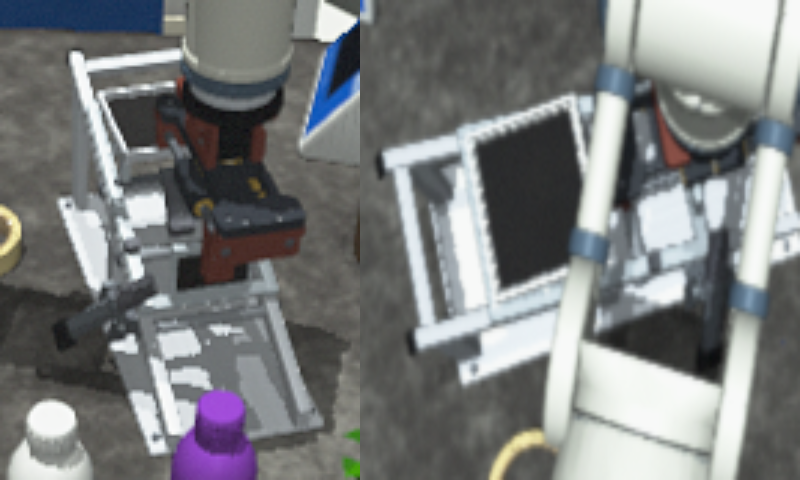

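Emit:
carry_out(
  commands=[
    {"tx": 0, "ty": -1, "tz": 0, "wx": 0, "wy": 0, "wz": 0, "gripper": 0.0},
    {"tx": 0.5, "ty": -2, "tz": -1, "wx": 0, "wy": 0, "wz": 0, "gripper": 0.0},
    {"tx": 1, "ty": -3, "tz": -1, "wx": 0, "wy": 0, "wz": 0, "gripper": 0.0},
    {"tx": 1, "ty": -4, "tz": -1.5, "wx": 0, "wy": 0, "wz": 0, "gripper": 0.0},
    {"tx": 1.5, "ty": -5, "tz": -2, "wx": 0, "wy": 0, "wz": 0, "gripper": 0.0},
    {"tx": 2, "ty": -6, "tz": -2.5, "wx": 0, "wy": 0, "wz": 0, "gripper": 0.0},
    {"tx": 2, "ty": -7, "tz": -3, "wx": 0, "wy": 0, "wz": 0, "gripper": 0.0},
    {"tx": 2.5, "ty": -8, "tz": -3.5, "wx": 0, "wy": 0, "wz": 0, "gripper": 0.0},
    {"tx": 3, "ty": -9, "tz": -4, "wx": 0, "wy": 0, "wz": 0, "gripper": 0.0},
    {"tx": 3, "ty": -10, "tz": -4, "wx": 0, "wy": 0, "wz": 0, "gripper": 0.0},
    {"tx": 3, "ty": -11, "tz": -4.5, "wx": 0, "wy": 0, "wz": 0, "gripper": 0.0},
    {"tx": 3.5, "ty": -12, "tz": -5, "wx": 0, "wy": 0, "wz": 0, "gripper": 0.0},
    {"tx": 3.5, "ty": -12, "tz": -5, "wx": 0, "wy": 0, "wz": 0, "gripper": 0.0},
  ],
)

```text
clock: 10.03
tool_pos: [606.8, -97.3, 104.7]
eef_rot: [-3.107, -0.457, 0.002]
ft_force: [0.6, 0.1, 0.6]
opening: 0.6
```

```bash
python3 - <<'E'
from h import *
s=read_state(); print(s['tool_pos'],s['ft_force'])
for n in ['top']: snap(n,n+'7')
floor('top7')
E
```

```text
[606.79412335 -97.28931561 104.71800348] [0.59007785 0.0964909  0.56497559]
top7 1141 [564.696964    52.54940297 160.85888882] [26.15499231 99.96811342] 160.8771221692009
```

Emit:
carry_out(
  commands=[
    {"tx": 1, "ty": -3, "tz": -1, "wx": 0, "wy": 0, "wz": 0, "gripper": 0.0},
    {"tx": 2, "ty": -8, "tz": -2, "wx": 0, "wy": 0, "wz": 0, "gripper": 0.0},
    {"tx": 4, "ty": -14, "tz": -2, "wx": 0, "wy": 0, "wz": 0, "gripper": 0.0},
    {"tx": 5, "ty": -18, "tz": 0, "wx": 0, "wy": 0, "wz": 0, "gripper": 0.0},
    {"tx": 5, "ty": -18, "tz": 25, "wx": 0, "wy": 0, "wz": 0, "gripper": 0.0},
    {"tx": 5, "ty": -18, "tz": 65, "wx": 0, "wy": 0, "wz": 0, "gripper": 0.0},
    {"tx": 5, "ty": -18, "tz": 105, "wx": 0, "wy": 0, "wz": 0, "gripper": 0.3},
    {"tx": 5, "ty": -18, "tz": 145, "wx": 0, "wy": 0, "wz": 0, "gripper": 1.0},
  ],
)

```text
clock: 10.75
tool_pos: [611.8, -116.4, 252.2]
eef_rot: [-3.108, -0.456, 0.001]
ft_force: [0.5, 0.5, 0.7]
opening: 10.0
```

```bash
python3 - <<'E'
from h import *
s=read_state(); print(s['tool_pos'],s['ft_force'],s['qpos'])
for n in ['top','side','wrist']: snap(n,n+'8')
floor('top8')
a=cv2.imread('pics/side8.png')[150:310,290:410]; b=cv2.imread('pics/wrist8.png')
cv2.imwrite('pics/c8.png',np.hstack([cv2.resize(a,(360,480)),cv2.resize(b,(440,480))]))
for nm in ['top','side']:
    z=np.load(f'pics/{nm}8.npz');vv,uu=np.mgrid[:480,:640]; S=w(nm,uu,vv,z['d'].astype(float),z['M'])
    J=z['p'].astype(int)
    for n,lo in [('white',(487,-293)),('purple',(594,-276)),('red',(480,-388)),('red2',(372,-365))]:
        for za,zb in [(70,112),(144,165)]:
            mm=(np.hypot(S[...,0]-lo[0],S[...,1]-lo[1])<42)&(S[...,2]>za)&(S[...,2]<zb); q=S[mm]
            if len(q)>5: print(nm,n,za,len(q),(np.percentile(q,2,axis=0)).round(),np.percentile(q,98,axis=0).round())
E
```

```text
[ 611.77326486 -116.36600788  252.21947481] [0.52935008 0.50021587 0.73063034] [-2.42627018e-01  1.62985040e-01  1.10029165e+00  6.91441632e-05
  1.87911259e+00  1.03693953e+00]
top8 1158 [564.58325843  52.27141162 161.10303958] [ 25.91499051 100.27917212] 161.08591788008255
top white 70 179 [ 456. -317.   71.] [ 515. -262.  111.]
top white 144 166 [ 472. -308.  146.] [ 503. -277.  158.]
top purple 70 182 [ 573. -302.   73.] [ 630. -245.  112.]
top purple 144 166 [ 588. -289.  146.] [ 619. -257.  158.]
top red 70 193 [ 448. -410.   72.] [ 508. -363.  111.]
top red 144 168 [ 462. -408.  145.] [ 493. -377.  158.]
top red2 70 196 [ 339. -390.   72.] [ 399. -336.  111.]
top red2 144 165 [ 354. -379.  147.] [ 385. -350.  159.]
side white 70 418 [ 457. -326.   71.] [ 514. -292.  111.]
side white 144 196 [ 470. -312.  145.] [ 502. -282.  156.]
side purple 70 464 [ 572. -309.   71.] [ 630. -277.  111.]
side purple 144 186 [ 587. -292.  145.] [ 618. -262.  155.]
side red 70 523 [ 449. -427.   71.] [ 507. -391.  111.]
side red 144 240 [ 460. -412.  145.] [ 491. -383.  155.]
side red2 70 509 [ 340. -400.   71.] [ 397. -364.  111.]
side red2 144 226 [ 352. -384.  145.] [ 383. -354.  155.]
```

View pics/c8.png

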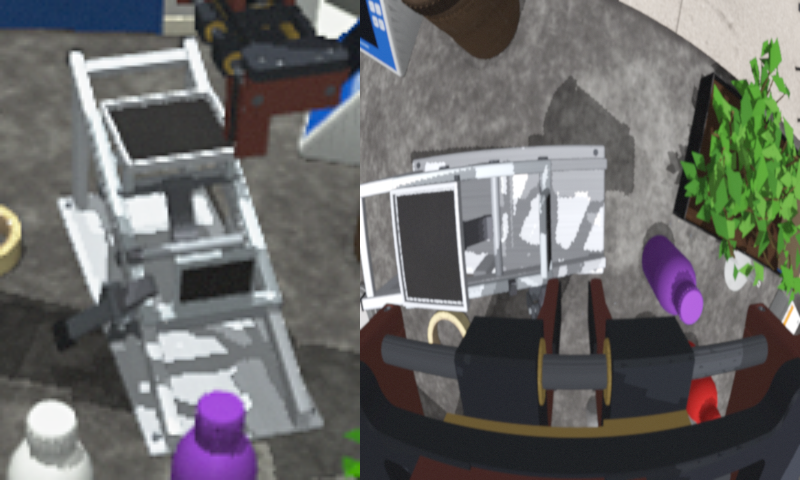

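Emit:
carry_out(
  commands=[
    {"tx": -5, "ty": -8, "tz": 0, "wx": 0, "wy": 0, "wz": 6, "gripper": 1.0},
    {"tx": -17, "ty": -24, "tz": 0, "wx": 0, "wy": 0, "wz": 13, "gripper": 1.0},
    {"tx": -31, "ty": -44, "tz": 0, "wx": 0, "wy": 0, "wz": 20, "gripper": 1.0},
    {"tx": -45, "ty": -64, "tz": 0, "wx": 0, "wy": 0, "wz": 27, "gripper": 1.0},
    {"tx": -59, "ty": -84, "tz": 0, "wx": 0, "wy": 0, "wz": 34, "gripper": 1.0},
    {"tx": -73, "ty": -104, "tz": -5, "wx": 0, "wy": 0, "wz": 41, "gripper": 1.0},
    {"tx": -87, "ty": -124, "tz": -12, "wx": 0, "wy": 0, "wz": 48, "gripper": 1.0},
    {"tx": -101, "ty": -144, "tz": -20, "wx": 0, "wy": 0, "wz": 55, "gripper": 1.0},
    {"tx": -113, "ty": -161, "tz": -28, "wx": 0, "wy": 0, "wz": 62, "gripper": 1.0},
    {"tx": -121, "ty": -172, "tz": -35, "wx": 0, "wy": 0, "wz": 69, "gripper": 1.0},
    {"tx": -125, "ty": -178, "tz": -40, "wx": 0, "wy": 0, "wz": 73, "gripper": 1.0},
    {"tx": -125, "ty": -179, "tz": -42, "wx": 0, "wy": 0, "wz": 73, "gripper": 1.0},
    {"tx": -125, "ty": -179, "tz": -42, "wx": 0, "wy": 0, "wz": 73, "gripper": 1.0},
    {"tx": -125, "ty": -179, "tz": -42, "wx": 0, "wy": 0, "wz": 73, "gripper": 1.0},
  ],
)

```text
clock: 12.07
tool_pos: [487.2, -294.6, 208.0]
eef_rot: [-2.228, -2.213, -0.0]
ft_force: [-0.9, -0.1, 0.3]
opening: 87.7
```

```bash
python3 - <<'E'
from h import *
from scipy.spatial.transform import Rotation as R
s=read_state(); print(s['tool_pos'],s['ft_force'],s['opening'],R.from_rotvec(s['eef_rot']).as_matrix().round(3).tolist())
for n in ['side','wrist','top']: snap(n,n+'9')
a=cv2.imread('pics/side9.png')[220:400,210:390]; b=cv2.imread('pics/wrist9.png')
cv2.imwrite('pics/c9.png',np.hstack([cv2.resize(a,(400,400)),cv2.resize(b,(400,400))]))
floor('top9')
P=np.load('pics/topP.npy')
m=(P[...,1]>-30)&(P[...,1]<350)&(P[...,0]>600)&(P[...,0]<820)&(P[...,2]>185)
print(P[m].min(0),P[m].max(0))
for z in (200,240,280,320): 
    mm=m&(P[...,2]>z); print(z,mm.sum(),P[mm].min(0).round() if mm.any() else '',P[mm].max(0).round() if mm.any() else '')
E
```

```text
[ 487.22952852 -294.59247428  208.03742945] [-0.88898607 -0.12025475  0.3111555 ] 87.7298542852705 [[0.007, 1.0, -0.001], [1.0, -0.007, 0.001], [0.001, -0.001, -1.0]]
top9 1206 [563.75802547  50.58910594 160.87097418] [ 25.14566057 100.17858379] 160.9138866774041
[744.22398865  33.9968762  185.04774444] [819.98941551 149.26856273 212.20565613]
200 1261 [744.  36. 200.] [820. 148. 212.]
240 0  
280 0  
320 0
```

View pics/c9.png

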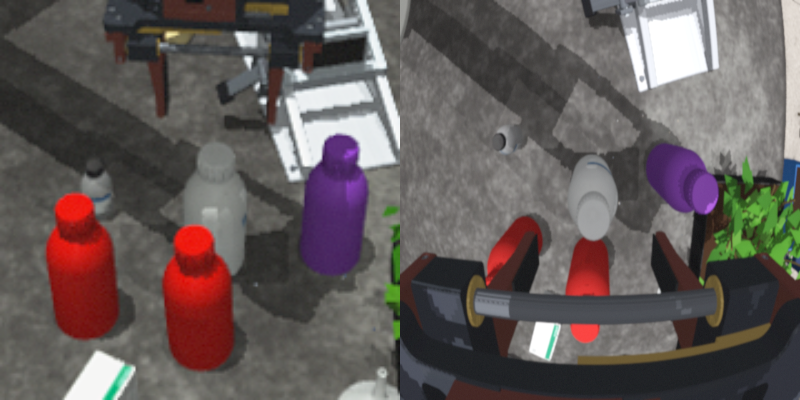

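Emit:
carry_out(
  commands=[
    {"tx": -1, "ty": 0, "tz": -20, "wx": 0, "wy": 0, "wz": 0, "gripper": 1.0},
    {"tx": -1, "ty": 0, "tz": -50, "wx": 0, "wy": 0, "wz": 0, "gripper": 1.0},
    {"tx": -1, "ty": 0, "tz": -80, "wx": 0, "wy": 0, "wz": 0, "gripper": 1.0},
    {"tx": -1, "ty": 0, "tz": -100, "wx": 0, "wy": 0, "wz": 0, "gripper": 1.0},
    {"tx": -1, "ty": 0, "tz": -112, "wx": 0, "wy": 0, "wz": 0, "gripper": 1.0},
    {"tx": -1, "ty": 0, "tz": -120, "wx": 0, "wy": 0, "wz": 0, "gripper": 1.0},
    {"tx": -1, "ty": 0, "tz": -124, "wx": 0, "wy": 0, "wz": 0, "gripper": 1.0},
    {"tx": -1, "ty": 0, "tz": -124, "wx": 0, "wy": 0, "wz": 0, "gripper": 1.0},
    {"tx": -1, "ty": 0, "tz": -124, "wx": 0, "wy": 0, "wz": 0, "gripper": 1.0},
  ],
)

```text
clock: 12.97
tool_pos: [486.8, -295.2, 86.2]
eef_rot: [2.225, 2.215, 0.001]
ft_force: [0.0, 0.5, 0.4]
opening: 88.1
```

Emit:
carry_out(
  commands=[
    {"tx": 0, "ty": 1, "tz": -3, "wx": 0, "wy": 0, "wz": 0, "gripper": 1.0},
    {"tx": 0, "ty": 1, "tz": -4, "wx": 0, "wy": 0, "wz": 0, "gripper": 0.8},
    {"tx": 0, "ty": 1, "tz": -4, "wx": 0, "wy": 0, "wz": 0, "gripper": 0.5},
    {"tx": 0, "ty": 1, "tz": -4, "wx": 0, "wy": 0, "wz": 0, "gripper": 0.5},
    {"tx": 0, "ty": 1, "tz": -4, "wx": 0, "wy": 0, "wz": 0, "gripper": 0.5},
    {"tx": 0, "ty": 1, "tz": -4, "wx": 0, "wy": 0, "wz": 0, "gripper": 0.5},
    {"tx": 0, "ty": 1, "tz": -4, "wx": 0, "wy": 0, "wz": 0, "gripper": 0.5},
  ],
  grip_force=25,
)

```text
clock: 13.55
tool_pos: [486.0, -294.0, 81.0]
eef_rot: [-2.227, -2.216, 0.001]
ft_force: [-1.2, 0.4, 1.5]
opening: 59.2
```

Emit:
carry_out(
  commands=[
    {"tx": 0, "ty": 0, "tz": 5, "wx": 0, "wy": 0, "wz": 0, "gripper": 0.5},
    {"tx": 0, "ty": 0, "tz": 15, "wx": 0, "wy": 0, "wz": 0, "gripper": 0.5},
    {"tx": 0, "ty": 0, "tz": 35, "wx": 0, "wy": 0, "wz": 0, "gripper": 0.5},
    {"tx": 0, "ty": 0, "tz": 65, "wx": 0, "wy": 0, "wz": 0, "gripper": 0.5},
    {"tx": 0, "ty": 0, "tz": 100, "wx": 0, "wy": 0, "wz": 0, "gripper": 0.5},
    {"tx": 0, "ty": 0, "tz": 140, "wx": 0, "wy": 0, "wz": 0, "gripper": 0.5},
    {"tx": 0, "ty": 0, "tz": 180, "wx": 0, "wy": 0, "wz": 0, "gripper": 0.5},
    {"tx": 0, "ty": 0, "tz": 215, "wx": 0, "wy": 0, "wz": 0, "gripper": 0.5},
    {"tx": 0, "ty": 0, "tz": 220, "wx": 0, "wy": 0, "wz": 0, "gripper": 0.5},
    {"tx": 0, "ty": 0, "tz": 220, "wx": 0, "wy": 0, "wz": 0, "gripper": 0.5},
  ],
)

```text
clock: 14.38
tool_pos: [486.9, -294.3, 304.5]
eef_rot: [2.222, 2.212, 0.002]
ft_force: [0.8, -0.3, -3.6]
opening: 59.2
```

```bash
python3 - <<'E'
from h import *
s=read_state(); t=s['tool_pos'];print(t,s['ft_force'],s['opening'])
for n in ['side','wrist','top']: snap(n,n+'10')
a=cv2.imread('pics/side10.png')[130:400,200:420]; b=cv2.imread('pics/wrist10.png')
cv2.imwrite('pics/c10.png',np.hstack([cv2.resize(a,(400,480)),cv2.resize(b,(400,480))]))
floor('top10')
z=np.load('pics/side10.npz');vv,uu=np.mgrid[:480,:640]; S=w('side',uu,vv,z['d'].astype(float),z['M'])
for r in range(-110,20,10):
    m=(np.hypot(S[...,0]-t[0],S[...,1]-t[1])<45)&(abs(S[...,2]-t[2]-r)<4)
    q=S[m]
    if len(q)>3: print(r,len(q),(np.percentile(q,2,axis=0)-t).round(),(np.percentile(q,98,axis=0)-t).round())
E
```

```text
[ 486.88367865 -294.3168975   304.48215514] [ 0.82371303 -0.27015186 -3.55699322] 59.189761700867784
top10 1213 [563.76891615  50.46478758 160.89611982] [ 25.0810671 100.0040179] 160.90691453132763
-80 41 [-28. -32. -82.] [ 23. -15. -76.]
-70 102 [-33. -32. -74.] [ 27.  -7. -66.]
-60 98 [-32. -32. -64.] [ 27.  -7. -56.]
-50 95 [-30. -32. -54.] [ 27.  -7. -46.]
-40 95 [-32. -33. -44.] [ 29.  -6. -36.]
-30 108 [-32. -32. -34.] [ 28.  -7. -26.]
-20 103 [-29. -32. -24.] [ 29.  -8. -16.]
-10 106 [-31. -33. -14.] [29. -8. -6.]
0 131 [-36. -32.  -4.] [37. -9.  4.]
10 147 [-37. -32.   6.] [38. -6. 14.]
```

View pics/c10.png

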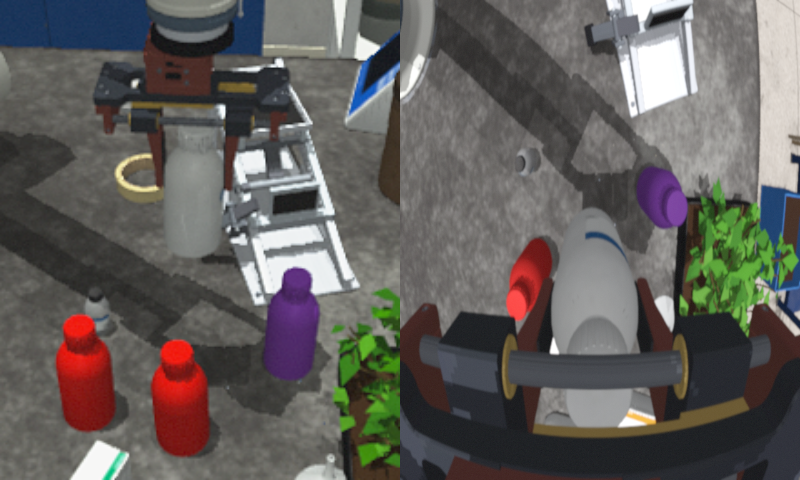

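Emit:
carry_out(
  commands=[
    {"tx": 2, "ty": 10, "tz": 0, "wx": 0, "wy": 0, "wz": 0, "gripper": 0.5},
    {"tx": 7, "ty": 30, "tz": 0, "wx": 0, "wy": 0, "wz": 0, "gripper": 0.5},
    {"tx": 13, "ty": 58, "tz": 0, "wx": 0, "wy": 0, "wz": 0, "gripper": 0.5},
    {"tx": 20, "ty": 90, "tz": 0, "wx": 0, "wy": 0, "wz": 0, "gripper": 0.5},
    {"tx": 27, "ty": 122, "tz": 0, "wx": 0, "wy": 0, "wz": 0, "gripper": 0.5},
    {"tx": 34, "ty": 154, "tz": 0, "wx": 0, "wy": 0, "wz": 0, "gripper": 0.5},
    {"tx": 41, "ty": 186, "tz": 0, "wx": 0, "wy": 0, "wz": 0, "gripper": 0.5},
    {"tx": 48, "ty": 218, "tz": 0, "wx": 0, "wy": 0, "wz": 0, "gripper": 0.5},
    {"tx": 55, "ty": 250, "tz": 0, "wx": 0, "wy": 0, "wz": 0, "gripper": 0.5},
    {"tx": 61, "ty": 278, "tz": 0, "wx": 0, "wy": 0, "wz": 0, "gripper": 0.5},
    {"tx": 67, "ty": 303, "tz": 0, "wx": 0, "wy": 0, "wz": 0, "gripper": 0.5},
    {"tx": 71, "ty": 323, "tz": 0, "wx": 0, "wy": 0, "wz": 0, "gripper": 0.5},
    {"tx": 74, "ty": 337, "tz": 0, "wx": 0, "wy": 0, "wz": 0, "gripper": 0.5},
    {"tx": 76, "ty": 345, "tz": 0, "wx": 0, "wy": 0, "wz": 0, "gripper": 0.5},
    {"tx": 76, "ty": 347, "tz": 0, "wx": 0, "wy": 0, "wz": 0, "gripper": 0.5},
    {"tx": 76, "ty": 347, "tz": 0, "wx": 0, "wy": 0, "wz": 0, "gripper": 0.5},
    {"tx": 76, "ty": 347, "tz": -10, "wx": 0, "wy": 0, "wz": 0, "gripper": 0.5},
    {"tx": 76, "ty": 347, "tz": -20, "wx": 0, "wy": 0, "wz": 0, "gripper": 0.5},
    {"tx": 76, "ty": 347, "tz": -28, "wx": 0, "wy": 0, "wz": 0, "gripper": 0.5},
    {"tx": 76, "ty": 347, "tz": -28, "wx": 0, "wy": 0, "wz": 0, "gripper": 0.5},
  ],
)

```text
clock: 16.2
tool_pos: [561.4, 52.3, 269.3]
eef_rot: [-2.226, -2.213, 0.005]
ft_force: [-1.0, 0.6, -4.1]
opening: 58.9
```

```bash
python3 - <<'E'
from h import *
s=read_state(); t=s['tool_pos'];print(t,s['ft_force'],s['opening'])
for n in ['side','wrist']: snap(n,n+'11')
a=cv2.imread('pics/side11.png')[100:310,270:420]; b=cv2.imread('pics/wrist11.png')
cv2.imwrite('pics/c11.png',np.hstack([cv2.resize(a,(380,500)),cv2.resize(b,(420,500))]))
z=np.load('pics/side11.npz');vv,uu=np.mgrid[:480,:640]; S=w('side',uu,vv,z['d'].astype(float),z['M'])
for r in range(-110,20,10):
    m=(np.hypot(S[...,0]-t[0],S[...,1]-t[1])<45)&(abs(S[...,2]-t[2]-r)<4)
    q=S[m]
    if len(q)>3: print(r,len(q),(np.percentile(q,2,axis=0)-t).round(),(np.percentile(q,98,axis=0)-t).round())
E
```

```text
[561.37350881  52.33813446 269.34392986] [-0.954116    0.64530213 -4.14904226] 58.859040458599914
-110 399 [ -41.  -39. -112.] [  41.   26. -107.]
-80 32 [-31. -33. -81.] [ 22. -11. -76.]
-70 63 [-33. -33. -74.] [ 25.  -8. -66.]
-60 68 [-34. -33. -64.] [ 25.  -6. -56.]
-50 68 [-33. -34. -54.] [ 25.  -6. -47.]
-40 67 [-32. -33. -44.] [ 25. -10. -36.]
-30 71 [-31. -32. -34.] [ 28.  -9. -26.]
-20 68 [-33. -33. -24.] [ 26.  -6. -16.]
-10 68 [-30. -33. -14.] [29. -8. -6.]
0 86 [-35. -32.  -3.] [36. -8.  4.]
10 93 [-36. -34.   6.] [37. -8. 14.]
```

View pics/c11.png

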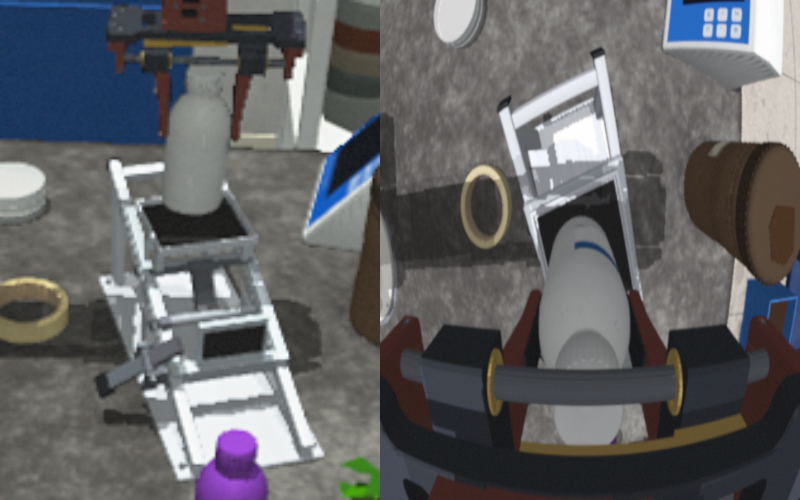

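Emit:
carry_out(
  commands=[
    {"tx": 2, "ty": 0, "tz": -7, "wx": 0, "wy": 0, "wz": 0, "gripper": 0.5},
    {"tx": 2, "ty": 0, "tz": -13, "wx": 0, "wy": 0, "wz": 0, "gripper": 0.5},
    {"tx": 2, "ty": 0, "tz": -18, "wx": 0, "wy": 0, "wz": 0, "gripper": 0.5},
    {"tx": 2, "ty": 0, "tz": -21, "wx": 0, "wy": 0, "wz": 0, "gripper": 0.5},
    {"tx": 2, "ty": 0, "tz": -23, "wx": 0, "wy": 0, "wz": 0, "gripper": 0.5},
    {"tx": 2, "ty": 0, "tz": -23, "wx": 0, "wy": 0, "wz": 0, "gripper": 0.5},
    {"tx": 2, "ty": 0, "tz": -23, "wx": 0, "wy": 0, "wz": 0, "gripper": 0.5},
  ],
)

```text
clock: 16.88
tool_pos: [564.2, 53.1, 249.8]
eef_rot: [2.227, 2.216, 0.0]
ft_force: [0.1, -0.2, -3.1]
opening: 59.4
```

Emit:
carry_out(
  commands=[
    {"tx": 0, "ty": 0, "tz": -2, "wx": 0, "wy": 0, "wz": 0, "gripper": 0.5},
    {"tx": 0, "ty": 0, "tz": -3, "wx": 0, "wy": 0, "wz": 0, "gripper": 0.5},
    {"tx": 0, "ty": 0, "tz": -4, "wx": 0, "wy": 0, "wz": 0, "gripper": 0.5},
    {"tx": 0, "ty": 0, "tz": -5, "wx": 0, "wy": 0, "wz": 0, "gripper": 0.5},
    {"tx": 0, "ty": 0, "tz": -5, "wx": 0, "wy": 0, "wz": 0, "gripper": 0.5},
  ],
)

```text
clock: 17.3
tool_pos: [564.1, 53.1, 244.4]
eef_rot: [-2.227, -2.216, 0.0]
ft_force: [-0.1, 0.3, -3.4]
opening: 59.3
```

Emit:
carry_out(
  commands=[
    {"tx": 0, "ty": 0, "tz": -1, "wx": 0, "wy": 0, "wz": 0, "gripper": 0.5},
    {"tx": 0, "ty": 0, "tz": -2, "wx": 0, "wy": 0, "wz": 0, "gripper": 0.5},
    {"tx": 0, "ty": 0, "tz": -2, "wx": 0, "wy": 0, "wz": 0, "gripper": 0.5},
  ],
)

```text
clock: 17.55
tool_pos: [564.1, 53.1, 242.5]
eef_rot: [-2.227, -2.216, 0.0]
ft_force: [0.1, -0.5, -2.6]
opening: 59.4
```

Emit:
carry_out(
  commands=[
    {"tx": 0, "ty": 0, "tz": -1, "wx": 0, "wy": 0, "wz": 0, "gripper": 0.5},
    {"tx": 0, "ty": 0, "tz": -1.5, "wx": 0, "wy": 0, "wz": 0, "gripper": 0.5},
    {"tx": 0, "ty": 0, "tz": -1.5, "wx": 0, "wy": 0, "wz": 0, "gripper": 0.5},
  ],
)

```text
clock: 17.8
tool_pos: [564.2, 53.1, 241.5]
eef_rot: [2.227, 2.216, 0.001]
ft_force: [-1.3, 0.4, -2.7]
opening: 59.7
```

Emit:
carry_out(
  commands=[
    {"tx": 0, "ty": 0, "tz": -1, "wx": 0, "wy": 0, "wz": 0, "gripper": 0.5},
    {"tx": 0, "ty": 0, "tz": -1, "wx": 0, "wy": 0, "wz": 0, "gripper": 0.5},
  ],
)

```text
clock: 17.97
tool_pos: [564.2, 53.1, 241.4]
eef_rot: [2.226, 2.215, 0.002]
ft_force: [-2.3, -0.0, 3.8]
opening: 59.4
```

```bash
python3 - <<'E'
from h import *
s=read_state(); t=s['tool_pos'];print(t,s['ft_force'],s['opening'])
for n in ['side','wrist']: snap(n,n+'12')
a=cv2.imread('pics/side12.png')[100:310,270:420]; b=cv2.imread('pics/wrist12.png')
cv2.imwrite('pics/c12.png',np.hstack([cv2.resize(a,(380,500)),cv2.resize(b,(420,500))]))
E
```

```text
[564.16544851  53.09735741 241.35239587] [-2.3393478  -0.02956773  3.76922201] 59.38882575393031
```

View pics/c12.png

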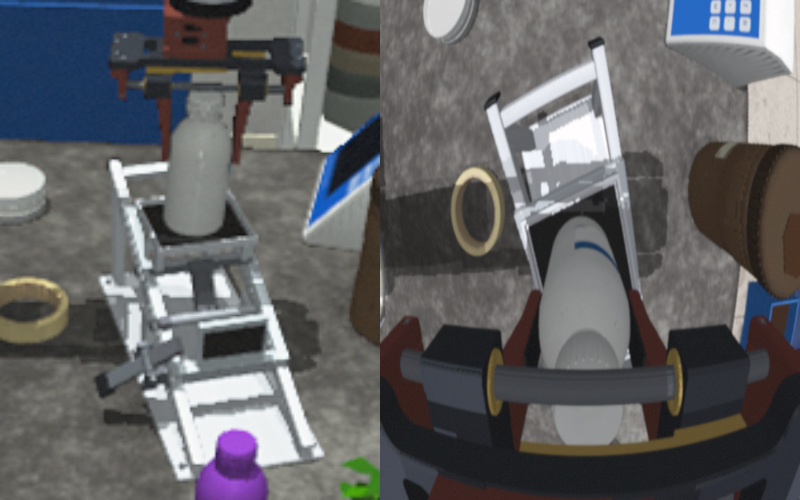

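Emit:
carry_out(
  commands=[
    {"tx": 0, "ty": 0, "tz": 0, "wx": 0, "wy": 0, "wz": 0, "gripper": 0.7},
    {"tx": 0, "ty": 0, "tz": 0, "wx": 0, "wy": 0, "wz": 0, "gripper": 0.85},
    {"tx": 0, "ty": 0, "tz": 0, "wx": 0, "wy": 0, "wz": 0, "gripper": 1.0},
    {"tx": 0, "ty": 0, "tz": 0, "wx": 0, "wy": 0, "wz": 0, "gripper": 1.0},
    {"tx": 0, "ty": 0, "tz": 0, "wx": 0, "wy": 0, "wz": 0, "gripper": 1.0},
    {"tx": 0, "ty": 0, "tz": 0, "wx": 0, "wy": 0, "wz": 0, "gripper": 1.0},
    {"tx": 0, "ty": 0, "tz": 0, "wx": 0, "wy": 0, "wz": 0, "gripper": 1.0},
  ],
)

```text
clock: 18.65
tool_pos: [564.2, 53.1, 240.0]
eef_rot: [-2.227, -2.216, 0.0]
ft_force: [0.0, 0.2, -0.4]
opening: 87.4
```

Emit:
carry_out(
  commands=[
    {"tx": 0, "ty": 0, "tz": 5, "wx": 0, "wy": 0, "wz": 0, "gripper": 1.0},
    {"tx": 0, "ty": 0, "tz": 15, "wx": 0, "wy": 0, "wz": 0, "gripper": 1.0},
    {"tx": 0, "ty": 0, "tz": 35, "wx": 0, "wy": 0, "wz": 0, "gripper": 1.0},
    {"tx": 0, "ty": 0, "tz": 65, "wx": 0, "wy": 0, "wz": 0, "gripper": 1.0},
    {"tx": 0, "ty": 0, "tz": 100, "wx": 0, "wy": 0, "wz": 0, "gripper": 1.0},
    {"tx": -10, "ty": 0, "tz": 125, "wx": 0, "wy": 0, "wz": 0, "gripper": 1.0},
    {"tx": -40, "ty": -20, "tz": 135, "wx": 0, "wy": 0, "wz": 0, "gripper": 1.0},
    {"tx": -75, "ty": -38, "tz": 135, "wx": 0, "wy": 0, "wz": 0, "gripper": 1.0},
    {"tx": -105, "ty": -55, "tz": 135, "wx": 0, "wy": 0, "wz": 0, "gripper": 1.0},
    {"tx": -120, "ty": -65, "tz": 135, "wx": 0, "wy": 0, "wz": 0, "gripper": 1.0},
    {"tx": -120, "ty": -65, "tz": 135, "wx": 0, "wy": 0, "wz": 0, "gripper": 1.0},
  ],
)

```text
clock: 19.57
tool_pos: [441.8, -13.2, 378.6]
eef_rot: [2.226, 2.21, 0.004]
ft_force: [0.3, -0.3, 0.4]
opening: 87.6
```

```bash
python3 - <<'E'
from h import *
s=read_state(); t=s['tool_pos'];print(t,s['ft_force'],s['opening'],s['clock'])
for n in ['side','top']: snap(n,n+'13')
a=cv2.imread('pics/side13.png')[100:310,270:420]; b=cv2.imread('pics/top13.png')
cv2.imwrite('pics/c13.png',np.hstack([cv2.resize(a,(360,500)),cv2.resize(b[60:380,60:500],(440,500))]))
for nm in ['top','side']:
    z=np.load(f'pics/{nm}13.npz');vv,uu=np.mgrid[:480,:640]; S=w(nm,uu,vv,z['d'].astype(float),z['M'])
    for za,zb in [(165,200),(200,260),(302,330)]:
        m=(np.hypot(S[...,0]-563,S[...,1]-52)<42)&(S[...,2]>za)&(S[...,2]<zb);q=S[m]
        if len(q)>5: print(nm,za,len(q),np.percentile(q,2,axis=0).round(),np.percentile(q,98,axis=0).round())
    m=(abs((S[...,:2]-[563,52])@[-.292,.956])<44)&(abs((S[...,:2]-[563,52])@[.956,.292])<47)&(S[...,2]>153)&(S[...,2]<164); print(nm,'floor',np.median(S[m][:,2]))
for t in ['petri_stack','tape_roll','dropper_bottle','carton','foot_plate']:
    print(t,[(np.round(r['xyz']).tolist(),round(r['confidence'],2)) for r in search_frame(t,'side')][:2])
E
```

```text
[441.79029974 -13.18708888 378.58113933] [ 0.2742538  -0.33004209  0.42220448] 87.61886178639823 19.5667
top 302 99 [566.  39. 311.] [581.  68. 317.]
top floor 160.60021000438758
side 165 276 [531.  20. 166.] [590.  49. 199.]
side 200 510 [532.  19. 202.] [591.  46. 259.]
side 302 130 [548.  34. 303.] [580.  65. 316.]
side floor 160.30045013969544
petri_stack [([332.0, 286.0, 40.0], 0.79)]
tape_roll []
dropper_bottle [([360.0, -243.0, 44.0], 0.57)]
carton [([404.0, -503.0, 61.0], 0.7)]
foot_plate [([585.0, 2.0, 120.0], 0.76)]
```

View pics/c13.png

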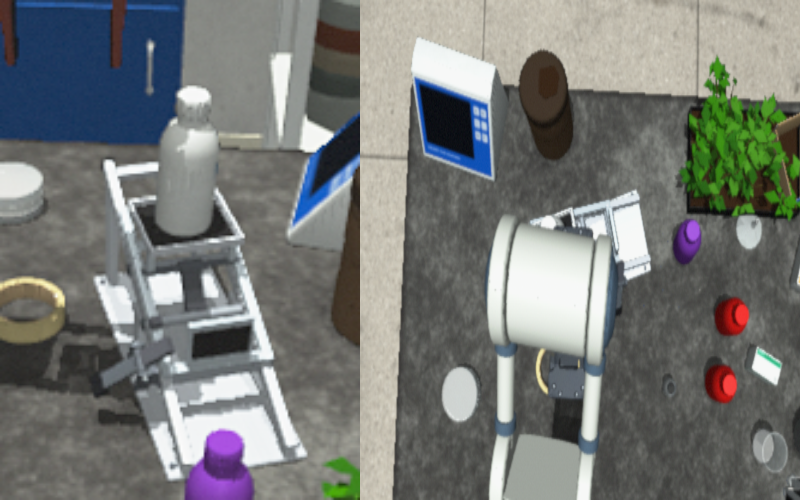

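```bash
python3 -c "
from rig import *
print(job_done(), read_state()['clock'])"
```

```text
the job is handed in; nothing more can be done
the job is handed in; nothing more can be done
```

The section is up one rung, resting on the middle one. The white bottle stands upright on its platform, and I handed the job in about 20 s into the run.

- **Keeper:** I pressed the tail until it tipped to about 0.8 rad, measured from the side camera's depth. That is clear of the section, and it stayed there.
- **Section:** I pushed it up by the foot plate to about 80 mm of travel, then let it down slowly while supporting it. It came to rest at about 70 mm, with no force left on the tool, and it did not move after I backed away.
- **Pawl:** I did not measure its angle. That it is seated rests on the 70 mm of travel and the section holding with nothing touching it.
- **Bottle:** It stands inside the rim. The cap top is at about 316 mm and the floor at about 160.5 mm, which fits a 155 mm bottle standing flat. The floor height was the same with the bottle on it as before.
- **Bystanders:** The networks still found the petri stack, dropper bottle and carton within a few millimetres of where they started. They missed the tape roll in that last view, but it looks undisturbed in the picture.
- **Disagreements:** The two cameras differed by 2–4 mm in places.

At the start the camera views showed the gripper overlapping the open case's lid. I backed straight out upwards and the readings along the way showed no contact force.

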